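Set out the sampling trolley

ROBOT

A 6-joint arm with a two-finger parallel gripper is mounted at the origin on the work surface. World frame = base frame: x ahead of the robot, y to its left, z up, the work surface at z = 0. Lengths are in m, angles in rad, forces in N, time in s.
With the tool pointing down it reaches from about 0.35 to 0.975 m from the base axis. Payload 4.9 kg.
Tool frame: the origin (TCP) lies midway between the tips of the shut fingers; the grasp point (between the pads) lies 19 mm behind it; z points along the fingers, y is the direction in which the jaws open and shut (so a half turn about z gives the same grasp; the last joint's range is limited). The gripper opens to 85 mm and grips with 20 to 120 N. Pads are 22 mm wide; open, the fingers measure 114 mm over their backs; the gripper's body (76 mm by 85 mm) begins 54 mm behind the grasp point. The pads swing forward as they close: fully open they stand 13 mm farther back than shut.
Start: joints at [-1.403, 0.053, 1.613, -0, 1.476, -0.119], TCP at [0.177, -0.599, 0.204] pointing down, gripper open.
Joint ranges: [-3.01, 3.01], [-1.01, 2.22], [0.06, 2.58], [-1.02, 4.17], [0.09, 2.62], [-3.14, 3.14]. Speed limits (rad/s): [2.57, 2.57, 3.14, 3.14, 3.14, 3.14].

INTERFACE

Orientations are given as a rotation vector (axis times angle).
In Python, from station import ctrl gives the robot as it stands.
- The arm moves only by the tool play_rows, never from a script. Its argument "motion" is a list that holds one entry, the list of rows, each a list of 7 numbers: the closure, from -1 (fully open) to 1 (shut), then the shift along the tool's x, y, z in cm, then the turn, a rotation vector about the tool's x, y, z in degrees. A call has 1 to 20 rows; each row is the pose to reach, as a shift and turn from the pose measured when the call began, along the tool's axes at that moment; what a row does not reach only later rows make up. A row lasts 1/8 s, in which the tool goes at most 62.5 mm and 10.7 degrees, less where a joint would pass 70% of its speed; a pose out of reach is approached as far as the arm can. A call with a gripper value outside its range is refused whole. The fingers move at their own pace and stop on an object; "newtons" is the grip in N (left out, the last holds). Time passes only in rows, so rows that repeat a pose let the fingers close. It gives the time, the measured TCP pose, the force and the opening at its end, in the units of the state.
- ctrl.get_obs(): the state, without advancing time (a new reading comes with each control period).
- ctrl.get_image(name): name is "scene" or "top"; returns a dict with "color" (480x640x3 uint8, red, green, blue), "mtx" (3x3 intrinsics, pixels), "T" (4x4, takes a point from camera to world coordinates). Camera axes: x right, y up, looking along -z (the intrinsics and any distortion apply to the point x, -y, -z); pixel columns grow to the right and rows downward; lengths in m; the calibration is good to about 2 mm. A picture is of the moment at which its call begins. There is no depth.
- ctrl.finish_job(): hands the job in, once; it reports no verdict.
The state is a dict: "t": time; "q": joint angles; "dq": joint speeds; "effort": joint torques, N m; "tool_pos": TCP position; "tool_rot": TCP orientation; "contact_force": force on the tool from outside, world axes, zero at the start; "wrist_torque": the same for the moment, N m; "opening": finger opening in m.
Only numpy, scipy, OpenCV 4.12 (cv2) and the standard library are available. Lean on these libraries where they do the work, as an engineer would, in place of code of your own. Each camera call takes 0.05 s, during which the arm holds its last target.

TASK

Set out the sampling things on the trolley. Lay the three loose tubes in the white notched rest, each lying across both combs and roughly centred over them: the longest in the left notch as the robot sees it, the shortest in the middle between the other two, the middle-length one in the right notch. Stand the large specimen pot upright in the middle of the round black stand and the small pot upright on top of it, centred on its lid; do not shift the little carton or the gel bottle, and leave everything released and still.

Things in the scene. Friction and masses are not known exactly. Their poses are not given: they have to be found in the camera images.
- tube_long: Longest of three loose capped tubes, lying on its side, free to roll: 130 mm long, 18 mm in diameter all along, pale body, paper label, orange cap like the others (told apart by length). Origin and centre of mass at the middle of its axis, 9 mm above what it lies on; x along the tube to the cap; y, z turn as it rolls. About 30 g.
- tube_mid: Middle-length one of three loose capped tubes, lying on its side, free to roll: 100 mm long, 18 mm in diameter all along, pale body, paper label, orange cap like the others (told apart by length). Origin and centre of mass at the middle of its axis, 9 mm above what it lies on; x along the tube to the cap; y, z turn as it rolls. About 30 g.
- tube_short: Shortest of three loose capped tubes, lying on its side, free to roll: 75 mm long, 18 mm in diameter all along, pale body, paper label, orange cap like the others (told apart by length). Origin and centre of mass at the middle of its axis, 9 mm above what it lies on; x along the tube to the cap; y, z turn as it rolls. About 30 g.
- pot_large: Large screw-lid specimen pot standing upright: 60 mm in diameter, 50 mm high, flat white lid, pale side with a label; about 120 g. Origin at the centre of its underside, z up.
- pot_small: Small screw-lid specimen pot standing upright, same make: 44 mm in diameter, 35 mm high, flat white lid; about 50 g. Origin at the centre of its underside, z up.
- rest: White tube rest, fixed, left or right of the robot: base 80 (x) by 150 (y) by 6 mm; two upright combs along y, 8 mm thick, at x = -22 and +22 mm, tops 32 mm up. V notches (45 degree sides, 8 mm deep, 23 mm wide) in both combs at y = +48 (left), 0, -48 mm. Tubes lie along x; seated axis 33 mm above origin. Origin: centre of underside; +y to the robot's left, yaw within 0.35 rad.
- stand: Round dark steel stand with a black rubber top, fixed, flat, no rim: 100 mm in diameter, 6 mm high. Origin at the centre of its underside, on the table. On whichever side the rest is not.
- carton: Bystander, loose, not to be shifted: little closed cardboard box among the loose things, 45 mm (x) by 65 mm (y), 40 mm high. Origin at the centre of its underside.
- gel: Bystander, loose, not to be shifted: white gel pump bottle with a blue band far to the left, 64 mm in diameter, 136 mm high with its pump, whose spout points to its -x. Origin at the centre of its underside.
- foam_block: Bystander, fixed, not part of the job: white foam block 120 mm (x) by 150 mm (y), 25 mm high, with yellow-capped tubes standing in its far half to 110 mm high, far to the right. Origin at the centre of its underside.
Mind the look-alikes: they are no part of the job. What is shaped like the tube_long but blue, pink or purple is not meant.

How it is judged:
At the end, for the whole second after the job is handed in: Long, short, mid tube in left, middle, right notch: 8 mm of its centre, mid-length 15 mm of rest centre in x, axis 29-38 mm above rest origin, 0.12 rad of rest x (cap either way). Large pot 12 mm of stand centre, small on it 10 mm of its centre, tilts under 0.1 rad. All released, under 20 mm/s (y of tube_long in the frame of rest between 0.04 and 0.056 m and x of tube_long in the frame of rest between -0.015 and 0.015 m and z of tube_long in the frame of rest between 0.029 and 0.038 m and angle between the x axis of each of tube_long, tube_short, tube_mid and the x axis of rest, either way round below 0.12 rad and y of tube_short in the frame of rest between -0.008 and 0.008 m and x of tube_short in the frame of rest between -0.015 and 0.015 m and z of tube_short in the frame of rest between 0.029 and 0.038 m and y of tube_mid in the frame of rest between -0.056 and -0.04 m and x of tube_mid in the frame of rest between -0.015 and 0.015 m and z of tube_mid in the frame of rest between 0.029 and 0.038 m and horizontal distance between pot_large and stand below 0.012 m and z of pot_large in the frame of stand between 0.002 and 0.01 m and angle between each of pot_large, pot_small's own z axis and vertical below 0.1 rad and horizontal distance between pot_small and pot_large below 0.01 m and z of pot_small in the frame of pot_large between 0.046 and 0.054 m and linear speed of each of tube_long, tube_mid, tube_short, pot_large, pot_small below 0.02 m/s); the robot touches nothing.
It fails at once if the little carton is shifted by more than 15 mm (distance of carton from where it was at the start of the episode above 0.015 m).
It fails at once if the gel bottle is shifted by more than 15 mm (distance of gel from where it was at the start of the episode above 0.015 m).
It also fails if it takes over 120 s, if anything falls off the work surface, if the arm or the gripper's body presses on something with over 40 N, if the wrist force passes 120 N, or if a joint passes its speed limit or range.

## Working session

There is one attempt and no reset: what is moved stays moved. The work goes in short steps, Python scripts to look and compute and a tool call to move; the robot and the scene stay as the last step left them, time stands still between calls to the robot, and variables do not carry over. Pictures are saved under pics/ and viewed, and the job is handed in when it is done.

Besides the shell and the picture viewer there is one more tool, called after ">>>" by a JSON object that holds its "fn" and its "kwargs", one argument or row to a line. play_rows: Moves the arm, as the interface text tells. Its arguments: {"type":"object","properties":{"motion":{"type":"array"},"newtons":{"type":"number"}},"required":["motion"]}

```bash
ls; mkdir -p pics; python3 - <<'E'
from station import ctrl
import cv2,numpy as np
print(ctrl.get_obs())
for n in ["scene","top"]:
    r=ctrl.get_image(n); cv2.imwrite(f"pics/{n}0.png",r["color"][:,:,::-1]); print(r["mtx"],r["T"],[k for k in r])
    np.savez(f"{n}0.npz",**{k:r[k] for k in("color","mtx","T")})
E
```

```text
pics
{'t': 0.0, 'q': array([-1.40301642e+00,  5.33949447e-02,  1.61428681e+00, -2.47988780e-05,
        1.47598720e+00, -1.19020257e-01]), 'dq': array([-4.22140897e-04,  1.00678686e-04, -1.26188832e-03, -1.23079846e-03,
       -5.30562061e-05,  2.73580734e-04]), 'effort': array([-8.93162123e-04, -3.93686235e+01, -3.70179391e+01, -2.49434142e-04,
        6.94626564e-03, -7.35982326e-06]), 'tool_pos': array([ 0.17667052, -0.59880811,  0.20294376]), 'tool_rot': array([-3.10729245e+00, -4.48669379e-01,  1.18191024e-04]), 'contact_force': array([0.11337565, 0.22240564, 0.10381233]), 'wrist_torque': array([-0.04283745, -0.05126918,  0.00851434]), 'opening': 0.08534566860153169}
[[434.87688935   0.         316.4873585 ]
 [  0.         434.87688935 245.68246078]
 [  0.           0.           1.        ]] [[-0.35090008 -0.56528556  0.7465396   1.19034173]
 [ 0.936352   -0.22090766  0.27284565  0.21348332]
 [ 0.01068061  0.7947654   0.60682278  0.52931024]
 [ 0.          0.          0.          1.        ]] ['color', 'mtx', 'T']
[[437.24870234   0.         320.24294826]
 [  0.         437.24870234 242.26522829]
 [  0.           0.           1.        ]] [[-0.02394995  0.99813616 -0.05613033  0.53762468]
 [-0.99939908 -0.02249735  0.02636963  0.01653334]
 [ 0.02505769  0.05672815  0.99807516  1.07959379]
 [ 0.          0.          0.          1.        ]] ['color', 'mtx', 'T']
```

View pics/scene0.png

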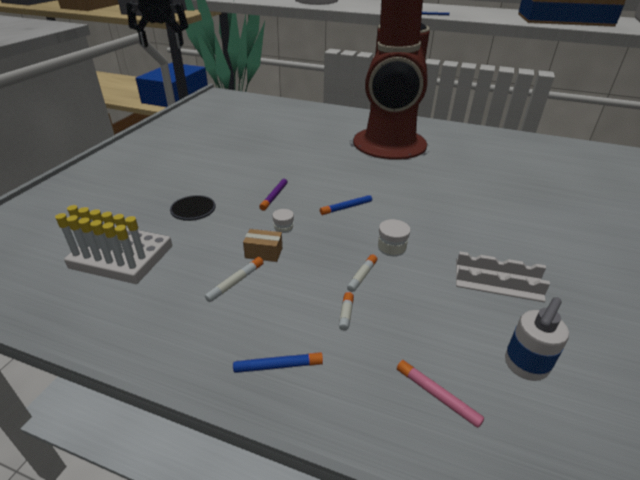

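View pics/top0.png

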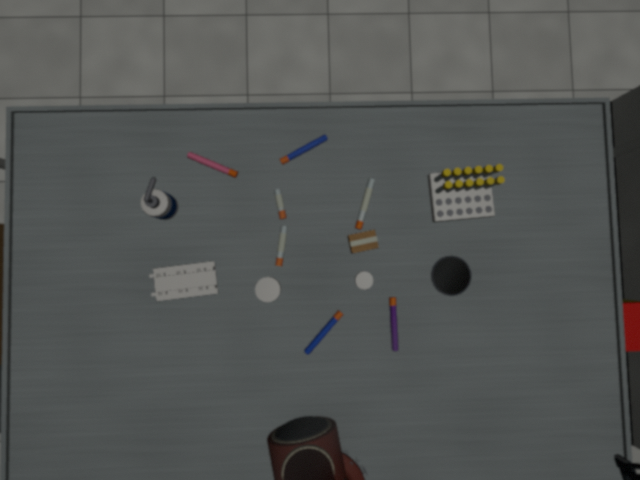

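The scene view shows the three pale tubes at about (235,279), (363,272) and (347,310), the pots at (283,219) and (394,236), the stand at (193,207), and the rest at (502,276). In the top view the tubes are at (365,203), (282,245) and (281,204), the pots at (267,290) and (364,281), the stand at (451,276), the rest at (184,281), and the carton at (363,241). Next I measure with masks.

```bash
cat > h.py <<'E'
import numpy as np,cv2
def load(n): 
    d=np.load(n+".npz"); return d["color"],d["mtx"],d["T"]
def ray(u,v,z,K,T):
    u=np.atleast_1d(u).astype(float);v=np.atleast_1d(v).astype(float)
    d=np.stack([(u-K[0,2])/K[0,0],-(v-K[1,2])/K[1,1],-np.ones_like(u)],-1)@T[:3,:3].T
    o=T[:3,3]; s=(z-o[2])/d[:,2]; return o+d*s[:,None]
def proj(P,K,T):
    P=np.atleast_2d(P); c=(P-T[:3,3])@T[:3,:3]
    return np.stack([K[0,0]*c[:,0]/-c[:,2]+K[0,2],K[1,1]*-c[:,1]/-c[:,2]+K[1,2]],-1)
E
python3 - <<'E'
from h import *
im,K,T=load("top0")
c=im[120:370,120:520]; cv2.imwrite("pics/crop_a.png",cv2.resize(c[:, :200],None,fx=3.0,fy=2.4*1.0 and 3*0.8)[:, :,::-1])
cv2.imwrite("pics/rest.png",cv2.resize(im[250:310,135:235],None,fx=8,fy=8,interpolation=cv2.INTER_CUBIC)[:,:,::-1])
hsv=cv2.cvtColor(im,cv2.COLOR_RGB2HSV)
for nm,m in dict(bright=(hsv[...,2]>135)&(hsv[...,1]<70),dark=(hsv[...,2]<45)).items():
    m=m.astype(np.uint8); m[:110]=0;m[400:]=0;m[:,:20]=0;m[:,600:]=0
    n,l,s,ce=cv2.connectedComponentsWithStats(m)
    for i in range(1,n):
        if s[i,4]>60:
            p=np.argwhere(l==i)[:,::-1].astype(np.float32)
            r=cv2.minAreaRect(p); print(nm,s[i],ce[i].round(1),r)
E
```

```text
dark [160 196  17  23 135] [170.3 209.9] ((169.7550811767578, 209.2643280029297), (10.963306427001953, 24.162267684936523), 25.463346481323242)
dark [ 432  257   39   38 1153] [450.9 275.3] ((451.0, 275.5), (37.0, 38.0), 90.0)
```

View pics/rest.png

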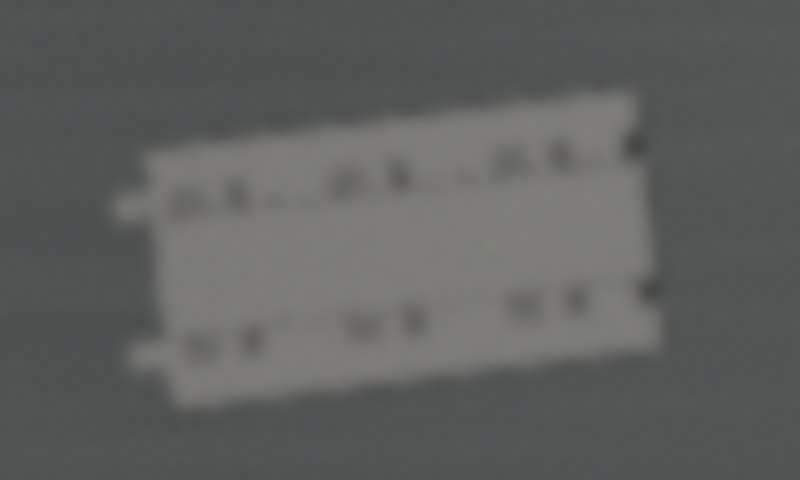

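The crop shows the rest's base corners at crop pixels (145,152), (637,92), (662,348) and (175,408). The masks need lower thresholds.

```bash
cat > meas.py <<'E'
from h import *
import sys
def comps(im,thr,roi,white=True):
    hsv=cv2.cvtColor(im,cv2.COLOR_RGB2HSV)
    x0,y0,x1,y1=roi
    m=np.zeros(im.shape[:2],np.uint8)
    v=hsv[...,2].astype(int); s=hsv[...,1]
    fg=(v>thr)|((hsv[...,0]<20)&(s>110)&(v>70))
    m[y0:y1,x0:x1]=fg[y0:y1,x0:x1]
    n,l,st,ce=cv2.connectedComponentsWithStats(m)
    i=1+np.argmax(st[1:,4]); return (l==i).astype(np.uint8),st[i],ce[i]
E
python3 - <<'E'
from meas import *
im,K,T=load("top0")
print("bg",im[330,260],im[200,320],"tube",im[245,282],im[195,368],"pot",im[290,267])
C=np.array([(145,152),(637,92),(662,348),(175,408)])/8+[134.5,249.5]
P=ray(C[:,0],C[:,1],0.006,K,T); print(P.round(4), "sides",np.linalg.norm(np.roll(P,-1,0)-P,axis=1).round(4)); 
c=P.mean(0);print("rest c",c)
d=(P[0]-P[1])+(P[3]-P[2]); print("yaw",np.arctan2(-d[0],d[1]), "x dir", (P[0]+P[1]-P[2]-P[3])[:2])
def rep(nm,roi,z,thr=105):
    m,st,ce=comps(im,thr,roi)
    p=np.argwhere(m)[:,::-1].astype(np.float32)
    (cx,cy),_,_=cv2.minAreaRect(p)
    Q=ray(p[:,0],p[:,1],z,K,T)[:,:2]
    r=cv2.minAreaRect(Q.astype(np.float32))
    mu=Q.mean(0);w,V=np.linalg.eigh(np.cov((Q-mu).T));ax=V[:,1]
    t=(Q-mu)@ax; mid=mu+ax*(t.max()+t.min())/2
    print(nm,st,"centroid",mu.round(4),"mid",mid.round(4),"len",(t.max()-t.min()).round(4),"yaw",np.arctan2(ax[1],ax[0]).round(3),"area",st[4])
rep("long",(345,170,385,232),.012)
rep("mid",(270,222,295,272),.012)
rep("short",(268,182,295,221),.012)
rep("potL",(245,270,290,310),.05)
rep("potS",(350,265,380,300),.035)
rep("carton",(343,225,383,258),.04,100)
Q=ray([451],[275.5],.006,K,T);print("stand",Q)
for a in range(2):pass
im2=cv2.resize(im[170:310,240:400],None,fx=5,fy=4.25,interpolation=cv2.INTER_CUBIC)
cv2.imwrite("pics/mid.png",cv2.convertScaleAbs(im2,alpha=1.4)[:,:,::-1])
E
```

```text
bg [80 84 83] [81 85 85] tube [111 114 103] [114 117 106] pot [127 125 122]
[[0.5434 0.3968 0.006 ]
 [0.5581 0.2481 0.006 ]
 [0.4802 0.2414 0.006 ]
 [0.4659 0.388  0.006 ]] sides [0.1494 0.0782 0.1473 0.078 ]
rest c [0.51188765 0.31856307 0.006     ]
yaw 0.09799242208814468 x dir [0.15537055 0.01554852]
long [355 179  19  50 208] centroid [ 0.686  -0.1228] mid [ 0.6907 -0.1243] len 0.1274 yaw 2.831 area 208
mid [276 226  10  40 160] centroid [0.5863 0.0847] mid [0.5918 0.0838] len 0.0967 yaw 2.978 area 160
short [276 190  10  29 120] centroid [0.6895 0.0841] mid [0.6941 0.085 ] len 0.0712 yaw -2.967 area 120
potL [255 277  25  25 489] centroid [0.4884 0.1162] mid [0.4885 0.1162] len 0.0576 yaw -2.674 area 489
potS [356 272  17  17 246] centroid [ 0.5037 -0.1135] mid [ 0.5035 -0.1138] len 0.0417 yaw 1.054 area 246
carton [349 231  28  21 376] centroid [ 0.5971 -0.1131] mid [ 0.5972 -0.1138] len 0.0637 yaw 1.767 area 376
stand [[ 0.5085979  -0.33258377  0.006     ]]
```

View pics/mid.png

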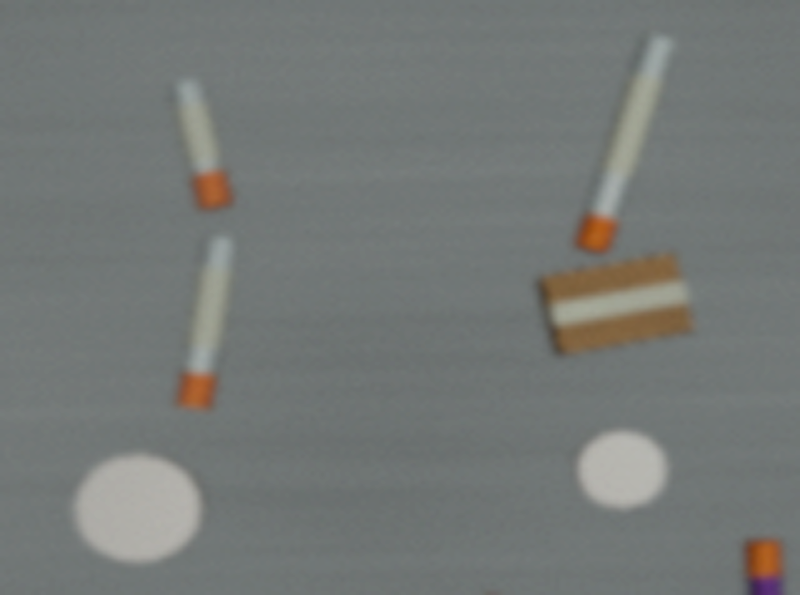

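The zoom shows the three tubes and both pots cleanly, and the measured sizes match the given ones (127/97/71, 58, 42, 64 mm). I cross-check by projecting the estimates into the scene view.

```bash
python3 - <<'E'
from meas import *
im,K,T=load("scene0")
pts=dict(long=(.6907,-.1243,.009),mid=(.5918,.0838,.009),short=(.6941,.085,.009),pL=(.4884,.1162,.05),pS=(.5036,-.1136,.035),stand=(.5086,-.3326,.006))
c,s=np.cos(.1),np.sin(.1)
R=np.array([[c,-s],[s,c]])
for k,y in dict(nL=.048,nM=0,nR=-.048).items():
    for x in(-22,22):
        q=np.array([.5119,.3186])+R@[x/1000,y]; pts[k+str(x)]=(*q,.024)
big=cv2.resize(im,None,fx=3,fy=3,interpolation=cv2.INTER_CUBIC)
for k,p in pts.items():
    u=proj(p,K,T)[0]; print(k,u.round(1)); cv2.circle(big,tuple(int(t) for t in u*3+1),3,(255,0,0),-1)
cv2.imwrite("pics/chk1.png",big[560:1000,450:1250,::-1]); cv2.imwrite("pics/chk2.png",big[700:950,1320:1680,::-1])
# scene-based ray for stand and lids
hsv=cv2.cvtColor(im,cv2.COLOR_RGB2HSV)
m=np.zeros(im.shape[:2],np.uint8);m[190:225,165:220]=hsv[190:225,165:220,2]<45
q=np.argwhere(m); Q=ray(q[:,1],q[:,0],.006,K,T);print("stand scene",(Q.max(0)+Q.min(0))/2,Q.max(0)-Q.min(0))
E
```

```text
long [234.9 277.1]
mid [361.7 271. ]
short [345.6 308.8]
pL [394.1 226.4]
pS [282.5 213.1]
stand [192.7 205.5]
nL-22 [526.9 265.6]
nL22 [529.8 281.3]
nM-22 [499.2 261.1]
nM22 [500.9 276.4]
nR-22 [472.2 256.7]
nR22 [472.7 271.6]
stand scene [ 0.51458692 -0.32935264  0.006     ] [9.57359091e-02 9.41866383e-02 1.11022302e-16]
```

View pics/chk1.png

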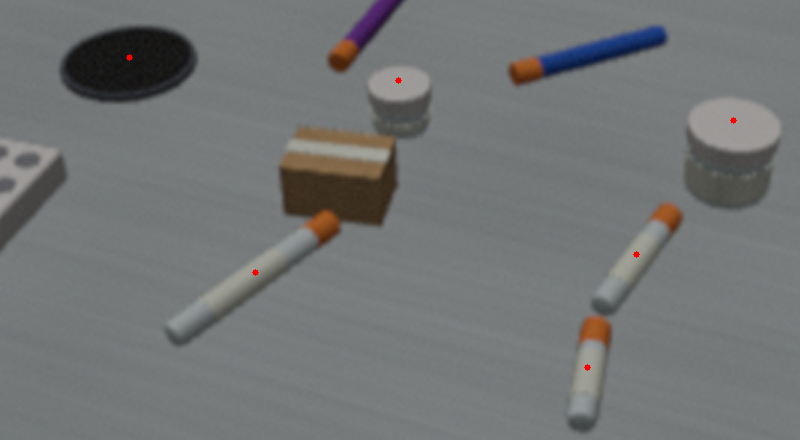

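View pics/chk2.png

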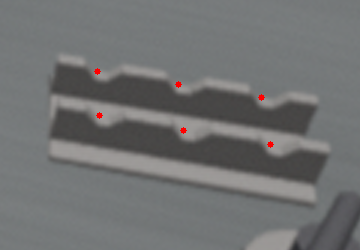

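```bash
cat > go.py <<'E'
from station import ctrl
import numpy as np,sys
from scipy.spatial.transform import Rotation as Rn
tg=dict(long=(.694,-.123,-.31),mid=(.595,.085,-.163),short=(.697,.0865,.175),pL=(.4915,.1177,.1),pS=(.5066,-.1121,.0),stand=(.5116,-.331,.1))
c,s=np.cos(.098),np.sin(.098)
for k,y in dict(nL=.048,nM=0,nR=-.048).items(): tg[k]=(.515-s*y,.320+c*y,.098)
def rel(x,y,z,yaw,o=None,turn=True):
    o=o or ctrl.get_obs(); R0=Rn.from_rotvec(o["tool_rot"])
    d=R0.inv().apply(np.array([x,y,z])-o["tool_pos"])*100
    w=yaw/2; Rt=Rn.from_rotvec(np.pi*np.array([np.cos(w),np.sin(w),0]))
    t=np.degrees((R0.inv()*Rt).as_rotvec())
    if abs(t[2])>90: t=np.degrees((R0.inv()*Rt*Rn.from_rotvec([0,0,np.pi])).as_rotvec())
    return d.round(2),t.round(1)
def show(*a):
    d,t=rel(*a); print("shift",d.tolist(),"turn",t.tolist(), "dist",np.linalg.norm(d).round(1))
def st():
    o=ctrl.get_obs(); print("t",round(o["t"],2),"pos",o["tool_pos"].round(4),"rot",o["tool_rot"].round(3),"F",o["contact_force"].round(1),"open",round(o["opening"],4),"q",o["q"].round(2))
if __name__=="__main__":
    st()
    for a in sys.argv[1:]:
        k,z=a.split(","); x,y,w=tg[k]; print(a,end=" "); show(x,y,float(z),w)
E
python3 go.py long,.12 long,.003
```

```text
t 0.1 pos [ 0.1767 -0.5989  0.203 ] rot [-3.107 -0.449  0.   ] F [-0.  -0.5  0.1] open 0.0856 q [-1.4   0.05  1.61 -0.    1.48 -0.12]
long,.12 shift [63.08, -30.99, 8.37] turn [-0.1, 0.0, 34.2] dist 70.8
long,.003 shift [63.08, -30.97, 20.07] turn [-0.1, 0.0, 34.2] dist 73.1
```

>>> {"fn": "play_rows", "kwargs": {
  "motion": [
    [[-0.3,10,-5,0,0,0,5],[-0.3,20,-10,0,0,0,10],[-0.3,30,-15,0,0,0,16],[-0.3,40,-20,0,0,0,22],[-0.3,50,-25,0,0,0,28],[-0.3,58,-28,1,0,0,34],[-0.3,63.1,-31,3,0,0,34.2],[-0.3,63.1,-31,5,0,0,34.2],[-0.3,63.1,-31,8.4,0,0,34.2],[-0.3,63.1,-31,8.4,0,0,34.2],[-0.3,63.1,-31,8.4,0,0,34.2],[-0.3,63.1,-31,8.4,0,0,34.2],[-0.3,63.1,-31,8.4,0,0,34.2],[-0.3,63.1,-31,8.4,0,0,34.2],[-0.3,63.1,-31,8.4,0,0,34.2],[-0.3,63.1,-31,8.4,0,0,34.2]]
  ],
  "newtons": 30
}}

```text
t: 2.1
tool_pos: [0.694, -0.1239, 0.1206]
tool_rot: [-3.102, 0.487, -0.001]
contact_force: [1.1, 0.3, 0.1]
opening: 0.0554
```

```bash
python3 go.py long,.06 long,.003; cat > pic.py <<'E'
from station import ctrl
import cv2,sys,numpy as np
n=sys.argv[1]
for k in ("scene","top"):
    r=ctrl.get_image(k); np.savez(f"{k}{n}.npz",**r); cv2.imwrite(f"pics/{k}{n}.png",r["color"][:,:,::-1])
a=cv2.imread(f"pics/scene{n}.png");b=cv2.imread(f"pics/top{n}.png")[110:400,120:520]
cv2.imwrite(f"pics/both{n}.png",np.hstack([cv2.resize(a[130:430,130:600],(400,256)),cv2.resize(b,(400,256))])) if 0 else None
E
python3 pic.py 1
```

```text
t 2.1 pos [ 0.694  -0.1239  0.1206] rot [-3.102e+00  4.870e-01 -1.000e-03] F [1.1 0.3 0.1] open 0.0554 q [-0.28  0.29  1.48  0.    1.36  1.6 ]
long,.06 shift [-0.03, -0.08, 6.06] turn [-0.1, -0.0, -0.1] dist 6.1
long,.003 shift [-0.03, -0.07, 11.76] turn [-0.1, -0.0, -0.1] dist 11.8
```

View pics/top1.png

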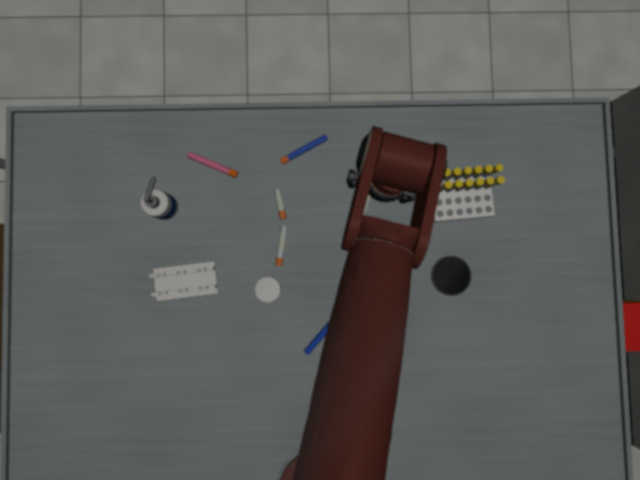

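View pics/scene1.png

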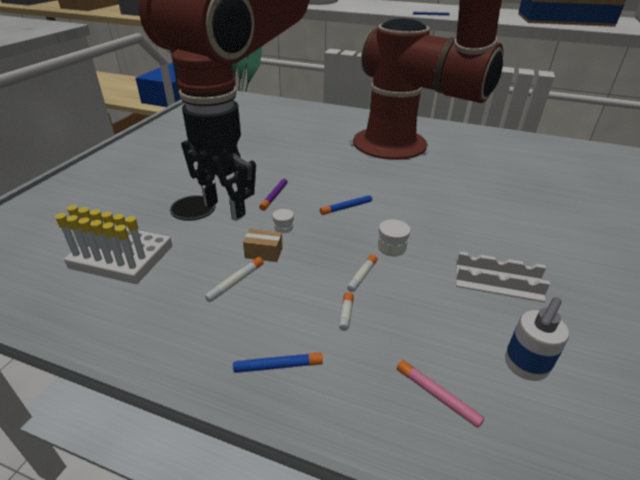

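The scene view shows the open fingers above the long tube, with tips at about (210,203) and (238,213). The arm hides the tube in the top view. I descend and grip.

>>> {"fn": "play_rows", "kwargs": {
  "motion": [
    [[-0.3,0,-0.1,3,0,0,0],[-0.3,0,-0.1,6,0,0,0],[-0.3,0,-0.1,9,0,0,0],[-0.3,0,-0.1,11,0,0,0],[-0.3,0,-0.1,11.8,0,0,0],[-0.3,0,-0.1,11.8,0,0,0],[0.0,0,-0.1,11.8,0,0,0],[0.3,0,-0.1,11.8,0,0,0],[0.5,0,-0.1,11.8,0,0,0],[1,0,-0.1,11.8,0,0,0],[1,0,-0.1,11.8,0,0,0],[1,0,-0.1,11.8,0,0,0],[1,0,-0.1,11.8,0,0,0],[1,0,-0.1,9,0,0,0],[1,0,-0.1,5,0,0,0],[1,0,-0.1,0,0,0,0],[1,0,-0.1,0,0,0,0]]
  ],
  "newtons": 30
}}

```text
t: 4.32
tool_pos: [0.6981, -0.1237, 0.1274]
tool_rot: [-3.103, 0.487, -0.018]
contact_force: [0.3, -0.8, 0.2]
opening: -0.0002
```

```bash
python3 go.py nL,.15 nL,.12; python3 pic.py 2
```

```text
t 4.33 pos [ 0.6981 -0.1237  0.1274] rot [-3.103  0.487 -0.018] F [ 0.3 -0.8  0.2] open -0.0002 q [-0.28  0.29  1.48  0.    1.36  1.6 ]
nL,.15 shift [-32.89, -41.04, -2.54] turn [0.0, -0.7, -23.4] dist 52.7
nL,.12 shift [-32.92, -41.04, 0.46] turn [0.0, -0.7, -23.4] dist 52.6
```

View pics/scene2.png

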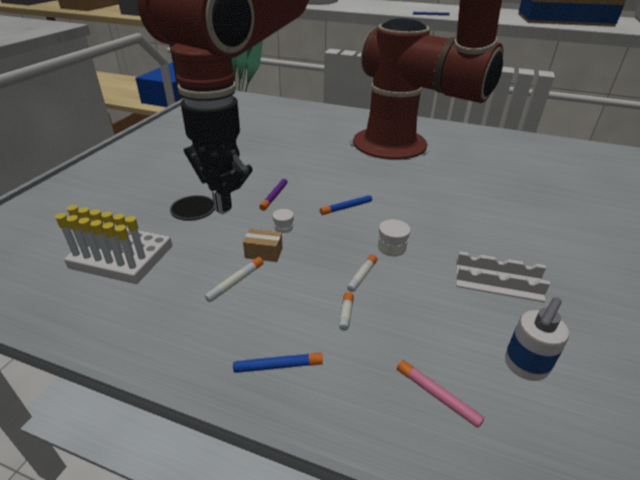

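The grip missed: the opening is 0 and the tube lies unmoved at (235,279). I check where the reported TCP projects against the seen fingertip, about (224,209).

```bash
python3 - <<'E'
from h import *
im,K,T=load("scene2")
for p in [(.6981,-.1237,.1274),(.694,-.1235,.12)]: print(proj(p,K,T))
print(T)
big=cv2.resize(im[140:300,140:300],None,fx=4,fy=4,interpolation=cv2.INTER_CUBIC)
for p in [(.6981,-.1237,.1274)]:
    u=(proj(p,K,T)[0]-140)*4; cv2.circle(big,tuple(int(t) for t in u),3,(255,0,0),-1)
cv2.imwrite("pics/z2.png",big[:,:,::-1])
a,_,_=load("scene0")
E
```

```text
[[225.42254048 225.08187615]]
[[227.32925398 227.5062215 ]]
[[-0.35090008 -0.56528556  0.7465396   1.19034173]
 [ 0.936352   -0.22090766  0.27284565  0.21348332]
 [ 0.01068061  0.7947654   0.60682278  0.52931024]
 [ 0.          0.          0.          1.        ]]
```

View pics/z2.png

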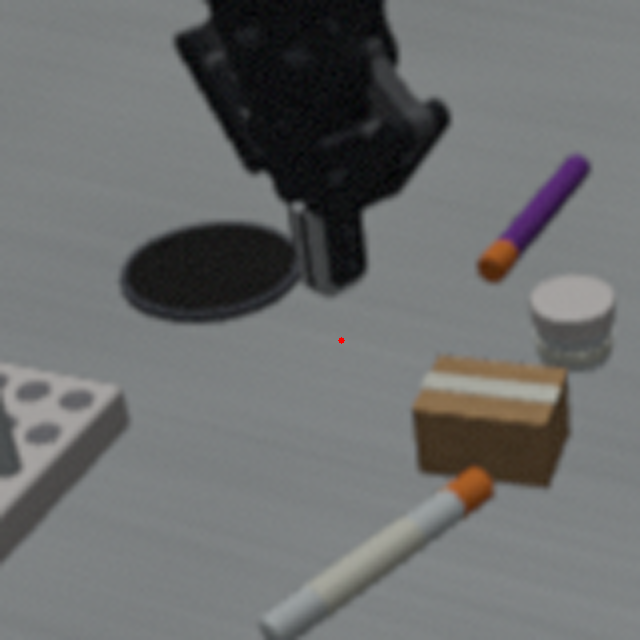

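The closed fingertip is at about (222,211), roughly 13 px above the reported TCP's projection (225,225). That suggests the tips were some 25 mm higher than thought. I'll go down again, open, and look there.

```bash
python3 go.py long,.03
```

```text
t 4.42 pos [ 0.6947 -0.1227  0.1211] rot [-3.102e+00  4.860e-01 -2.000e-03] F [ 0.2  0.2 -1.2] open 0.0003 q [-0.28  0.29  1.48  0.    1.36  1.6 ]
long,.03 shift [-0.06, 0.06, 9.11] turn [-0.1, -0.1, -0.1] dist 9.1
```

>>> {"fn": "play_rows", "kwargs": {
  "motion": [
    [[-0.3,0,0,0,0,0,0],[-0.3,0.3,0,3,0,0,0],[-0.3,0.3,0,6,0,0,0],[-0.3,0.3,0,9,0,0,0],[-0.3,0.3,0,9.7,0,0,0],[-0.3,0.3,0,9.7,0,0,0],[-0.3,0.3,0,9.7,0,0,0],[-0.3,0.3,0,9.7,0,0,0]]
  ]
}}

```text
t: 5.42
tool_pos: [0.6988, -0.1238, 0.0259]
tool_rot: [-3.103, 0.486, -0.006]
contact_force: [0.2, -0.2, 0.1]
opening: 0.0558
```

```bash
python3 go.py long,.003; python3 pic.py 3;python3 - <<'E'
from h import *
from station import ctrl
im,K,T=load("scene3")
big=cv2.resize(im[140:300,140:300],None,fx=4,fy=4,interpolation=cv2.INTER_CUBIC)
u=(proj(ctrl.get_obs()["tool_pos"],K,T)[0]-140)*4; cv2.circle(big,tuple(int(t) for t in u),3,(255,0,0),-1)
cv2.imwrite("pics/z3.png",big[:,:,::-1])
E
```

```text
t 5.42 pos [ 0.6988 -0.1238  0.0259] rot [-3.103  0.486 -0.006] F [ 0.2 -0.2  0.1] open 0.0558 q [-0.28  0.4   1.52  0.    1.22  1.6 ]
long,.003 shift [-0.49, 0.07, 2.29] turn [-0.1, -0.2, -0.1] dist 2.3
```

View pics/z3.png

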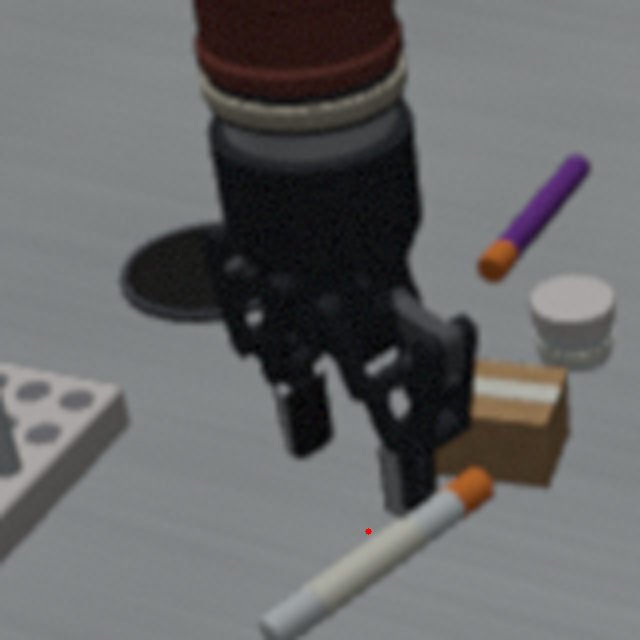

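>>> {"fn": "play_rows", "kwargs": {
  "motion": [
    [[-0.3,-0.3,0,1,0,0,0],[-0.3,-0.3,0,2.2,0,0,0],[-0.3,-0.3,0,2.2,0,0,0],[-0.3,-0.3,0,2.2,0,0,0]]
  ]
}}

```text
t: 6.02
tool_pos: [0.6954, -0.1227, 0.0029]
tool_rot: [-3.102, 0.486, -0.004]
contact_force: [0.2, -0.1, -0.5]
opening: 0.0554
```

```bash
cat > z.py <<'E'
import sys,os
n,x0,y0=sys.argv[1],int(sys.argv[2]),int(sys.argv[3])
os.system("python3 go.py long,.003; python3 pic.py "+n)
from h import *
from station import ctrl
im,K,T=load("scene"+n)
big=cv2.resize(im[y0:y0+145,x0:x0+190],None,fx=4,fy=4,interpolation=cv2.INTER_CUBIC)
p=ctrl.get_obs()["tool_pos"]; print(p.round(4))
u=(proj(p,K,T)[0]-[x0,y0])*4; cv2.circle(big,tuple(int(t) for t in u),3,(255,0,0),-1)
cv2.imwrite(f"pics/z{n}.png",big[:,:,::-1])
E
python3 z.py 4 140 170
```

```text
t 6.03 pos [ 0.6954 -0.1227  0.0029] rot [-3.102  0.486 -0.004] F [ 0.2 -0.1 -0.5] open 0.0554 q [-0.28  0.42  1.54  0.    1.18  1.6 ]
long,.003 shift [-0.13, 0.07, -0.01] turn [-0.1, -0.1, -0.1] dist 0.1
[ 0.6959 -0.1229  0.0037]
```

View pics/z4.png

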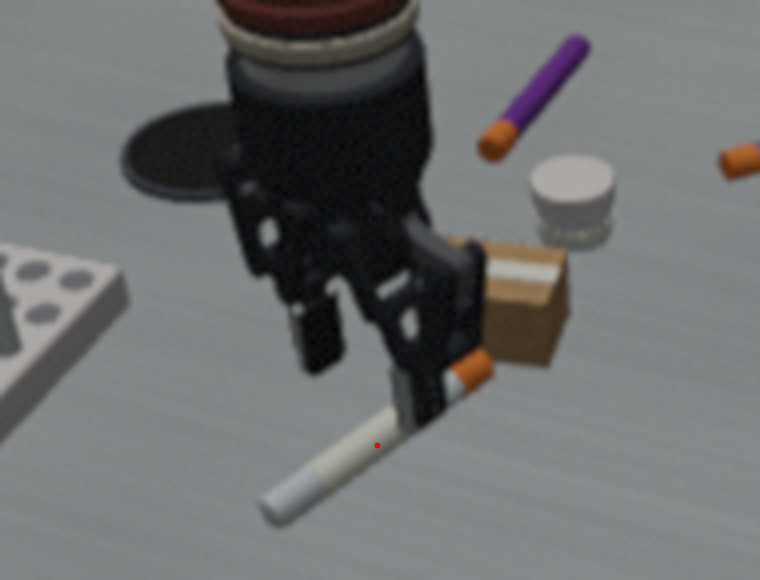

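```bash
python3 - <<'E'
from h import *
im,K,T=load("scene4")
for z in (.005,.015,.025,.03,.035,.04): print(z,ray([232.5],[269.5],z,K,T).round(4), "L",ray([220],[263.5],z,K,T).round(4)[0,:2],"R",ray([245],[276],z,K,T).round(4)[0,:2])
E
```

```text
0.005 [[ 0.6697 -0.1414  0.005 ]] L [ 0.663  -0.1718] R [ 0.6775 -0.1113]
0.015 [[ 0.6797 -0.1346  0.015 ]] L [ 0.673  -0.1644] R [ 0.6873 -0.1052]
0.025 [[ 0.6896 -0.1279  0.025 ]] L [ 0.6831 -0.1571] R [ 0.6971 -0.099 ]
0.03 [[ 0.6946 -0.1245  0.03  ]] L [ 0.6881 -0.1534] R [ 0.702  -0.0959]
0.035 [[ 0.6995 -0.1211  0.035 ]] L [ 0.6931 -0.1497] R [ 0.7069 -0.0928]
0.04 [[ 0.7045 -0.1177  0.04  ]] L [ 0.6982 -0.146 ] R [ 0.7117 -0.0897]
```

At height 0.030 the tip rays hit x, y = (0.6946, −0.1245). That agrees with the reported x, y, and the tip spacing of 58 mm agrees with the 55 mm opening. So the tips really stand about 27 mm higher than the reported TCP z, and part of that is the open-finger setback. I lower in small steps and watch the force.

>>> {"fn": "play_rows", "kwargs": {
  "motion": [
    [[-0.3,0,0,0.5,0,0,0],[-0.3,0,0,1,0,0,0],[-0.3,0,0,1.4,0,0,0],[-0.3,0,0,1.4,0,0,0]]
  ]
}}

```text
t: 6.62
tool_pos: [0.6955, -0.1227, -0.0112]
tool_rot: [-3.102, 0.486, -0.004]
contact_force: [-0.0, 0.1, -0.7]
opening: 0.0556
```

```bash
python3 z.py 5 140 170;  python3 - <<'E'
E
```

```text
t 6.62 pos [ 0.6955 -0.1227 -0.0112] rot [-3.102  0.486 -0.004] F [-0.   0.1 -0.7] open 0.0556 q [-0.28  0.43  1.54  0.    1.16  1.6 ]
long,.003 shift [-0.13, 0.07, -1.42] turn [-0.1, -0.1, -0.1] dist 1.4
[ 0.696  -0.1228 -0.0104]
```

View pics/z5.png

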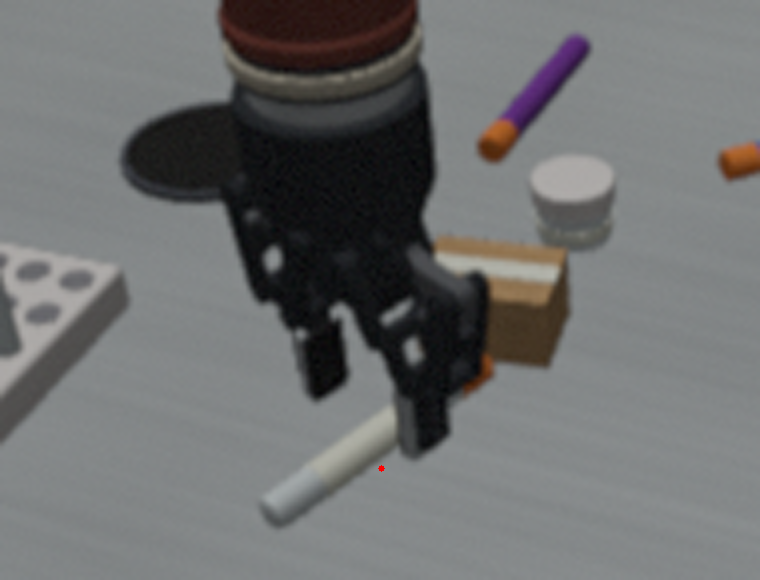

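The fingers now straddle the tube, still clear of the table and with no force. I go down 7 mm more and grip.

>>> {"fn": "play_rows", "kwargs": {
  "motion": [
    [[-0.3,0,0,0.4,0,0,0],[-0.3,0,0,0.7,0,0,0],[-0.1,0,0,0.7,0,0,0],[0.1,0,0,0.7,0,0,0],[0.3,0,0,0.7,0,0,0],[0.5,0,0,0.7,0,0,0],[0.8,0,0,0.7,0,0,0],[0.8,0,0,0.7,0,0,0],[0.8,0,0,0.7,0,0,0],[0.8,0,0,0.7,0,0,0]]
  ],
  "newtons": 30
}}

```text
t: 7.98
tool_pos: [0.6963, -0.123, -0.017]
tool_rot: [-3.103, 0.487, -0.007]
contact_force: [-0.0, 0.4, 3.1]
opening: 0.016
```

```bash
python3 z.py 6 140 170;  python3 - <<'E'
E
```

```text
t 7.97 pos [ 0.6963 -0.123  -0.017 ] rot [-3.103  0.487 -0.007] F [-0.   0.4  3.1] open 0.016 q [-0.28  0.44  1.54  0.    1.15  1.6 ]
long,.003 shift [-0.21, 0.07, -2.0] turn [-0.1, -0.2, -0.1] dist 2.0
[ 0.6963 -0.1229 -0.0171]
```

View pics/z6.png

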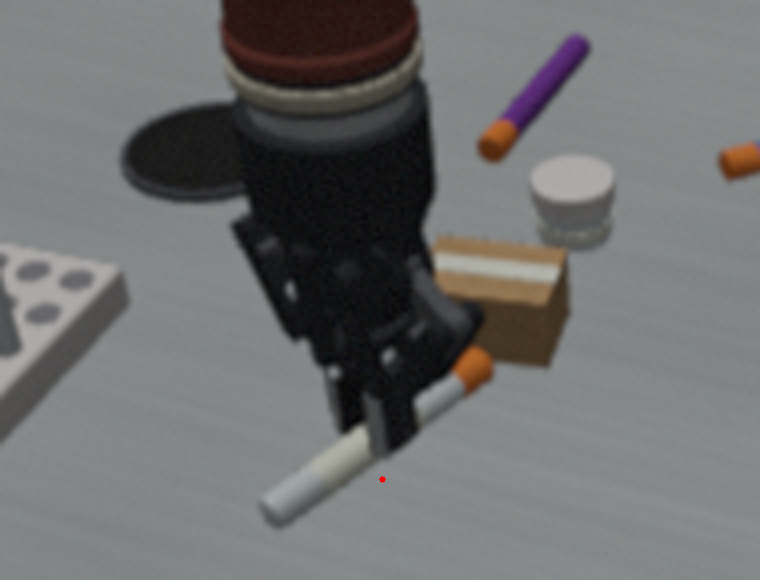

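Gripped: the opening stopped at 16 mm, with the tube between the fingers near its middle. I lift and carry it to the rest.

```bash
python3 go.py nL,.1
```

```text
t 8.07 pos [ 0.6963 -0.1229 -0.0171] rot [-3.103  0.486 -0.007] F [ 0.5 -0.   2.8] open 0.0156 q [-0.28  0.44  1.54  0.    1.15  1.6 ]
nL,.1 shift [-32.67, -41.04, -11.77] turn [-0.1, -0.3, -23.4] dist 53.8
```

>>> {"fn": "play_rows", "kwargs": {
  "motion": [
    [[0.8,0,0,-3,0,0,0],[0.8,0,0,-7,0,0,0],[0.8,0,0,-11,0,0,0],[0.8,0,0,-12,0,0,0],[0.8,0,0,-12,0,0,0],[0.8,0,0,-12,0,0,0]]
  ]
}}

```text
t: 8.82
tool_pos: [0.6941, -0.1225, 0.0999]
tool_rot: [-3.102, 0.486, 0.0]
contact_force: [0.6, -0.5, -0.7]
opening: 0.0155
```

```bash
python3 z.py 7 140 130; python3 go.py nL,.1
```

```text
t 8.82 pos [ 0.6941 -0.1225  0.0999] rot [-3.102  0.486  0.   ] F [ 0.6 -0.5 -0.7] open 0.0155 q [-0.28  0.31  1.5   0.    1.33  1.6 ]
long,.003 shift [0.01, 0.06, 9.69] turn [-0.1, 0.0, -0.1] dist 9.7
[ 0.6943 -0.1226  0.1001]
t 8.93 pos [ 0.6943 -0.1226  0.1001] rot [-3.102  0.486 -0.   ] F [-0.4  0.7 -1. ] open 0.0159 q [-0.28  0.31  1.5   0.    1.33  1.6 ]
nL,.1 shift [-32.52, -41.05, 0.08] turn [-0.1, -0.0, -23.4] dist 52.4
```

View pics/z7.png

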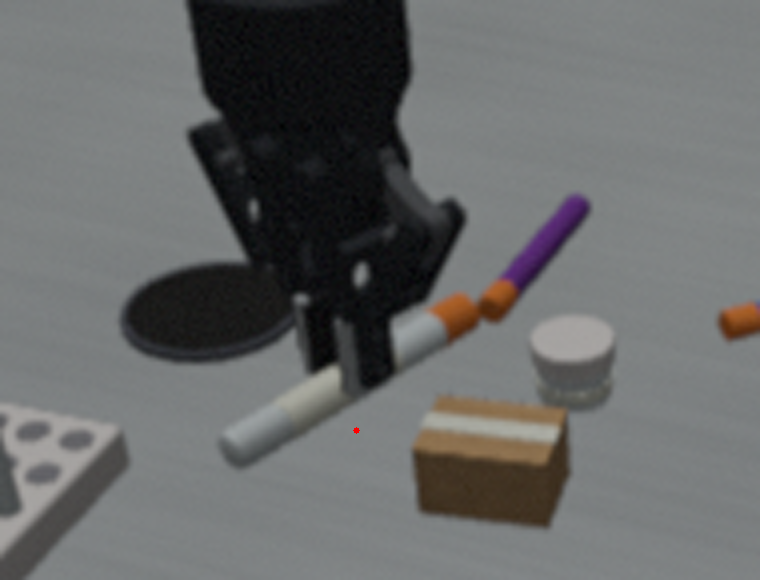

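The long tube hangs in the fingers. I move it above the left notch.

>>> {"fn": "play_rows", "kwargs": {
  "motion": [
    [[0.8,-4,-5,0,0,0,-3],[0.8,-8,-10,0,0,0,-6],[0.8,-12,-15,0,0,0,-9],[0.8,-16,-20,0,0,0,-12],[0.8,-20,-25,0,0,0,-15],[0.8,-24,-30,0,0,0,-18],[0.8,-28,-35,0,0,0,-21],[0.8,-31,-39,0,0,0,-23.4],[0.8,-32.5,-41,0,0,0,-23.4],[0.8,-32.5,-41,0,0,0,-23.4],[0.8,-32.5,-41,0,0,0,-23.4],[0.8,-32.5,-41,0,0,0,-23.4],[0.8,-32.5,-41,0,0,0,-23.4],[0.8,-32.5,-41,0,0,0,-23.4]]
  ]
}}

```text
t: 10.68
tool_pos: [0.5107, 0.3667, 0.1008]
tool_rot: [-3.136, -0.151, -0.001]
contact_force: [-0.6, -0.4, -0.6]
opening: 0.016
```

```bash
python3 z.py 8 420 180; python3 go.py nL,.04 nL,.007
```

```text
t 10.68 pos [0.5107 0.3667 0.1008] rot [-3.136e+00 -1.510e-01 -1.000e-03] F [-0.6 -0.4 -0.6] open 0.016 q [0.5  0.14 1.69 0.   1.3  1.98]
long,.003 shift [13.52, 50.52, 9.72] turn [-0.1, -0.0, 23.3] dist 53.2
[0.5106 0.3669 0.1009]
t 10.78 pos [0.5106 0.3669 0.1009] rot [-3.136e+00 -1.520e-01 -1.000e-03] F [ 0.8  0.3 -0.2] open 0.0159 q [0.5  0.14 1.69 0.   1.3  1.98]
nL,.04 shift [-0.03, -0.08, 6.09] turn [-0.1, -0.0, -0.1] dist 6.1
nL,.007 shift [-0.03, -0.07, 9.39] turn [-0.1, -0.0, -0.1] dist 9.4
```

View pics/z8.png

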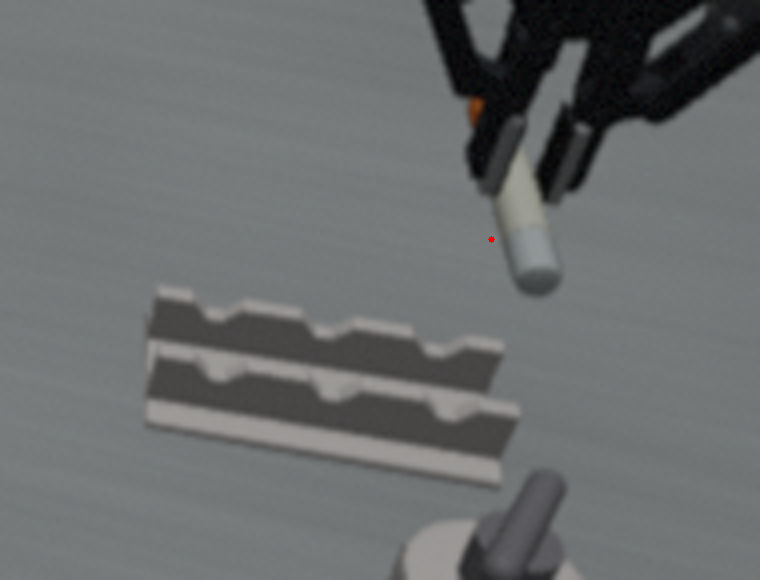

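View pics/top8.png

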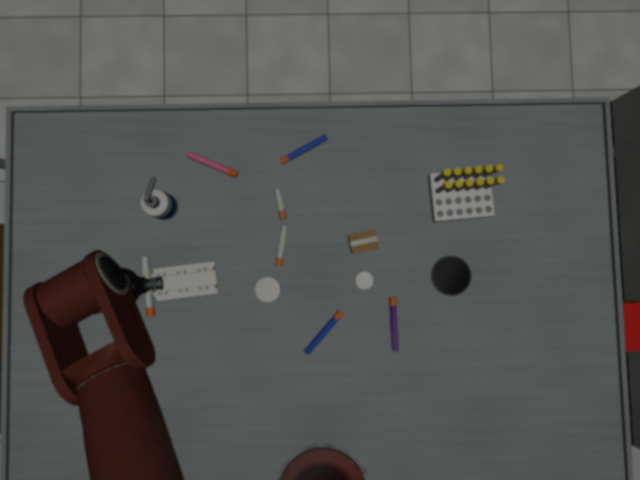

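The top view shows the held tube from (147,258) to its cap at (151,314). The scene view shows it to the right of and above the left notch. I locate it by rays at its expected height, 0.127.

```bash
python3 - <<'E'
from h import *
im,K,T=load("top8")
big=cv2.resize(im[245:325,120:225],None,fx=7,fy=7,interpolation=cv2.INTER_CUBIC)
cv2.imwrite("pics/t8.png",cv2.convertScaleAbs(big,alpha=1.4)[:,:,::-1])
P=ray([147,151],[257,315],.127,K,T);print(P, P.mean(0), np.linalg.norm(P[0]-P[1]))
im,K,T=load("scene8")
# end face centre of pale end in z8
for z in (.117,.122,.127,.132):print(z,ray([420+535/4],[180+268/4],z,K,T))
E
```

```text
[[0.5677929  0.36587406 0.127     ]
 [0.4433815  0.35760133 0.127     ]] [0.5055872 0.3617377 0.127    ] 0.12468614112248474
0.117 [[0.55057914 0.37657791 0.117     ]]
0.122 [[0.55833741 0.37460009 0.122     ]]
0.127 [[0.56609568 0.37262228 0.127     ]]
0.132 [[0.57385394 0.37064447 0.132     ]]
```

View pics/t8.png

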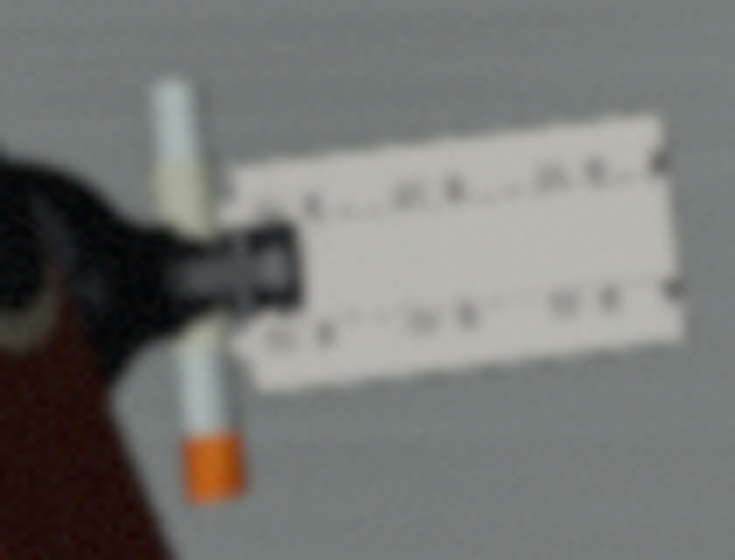

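In the top-view frame the tube centre is near x = 0.505 with slope 0.097. The left notch is at about (0.507, 0.366) with yaw 0.098, so the tube is aligned. I lower it.

>>> {"fn": "play_rows", "kwargs": {
  "motion": [
    [[0.8,0,0,3,0,0,0],[0.8,0,0,6,0,0,0],[0.8,0,0,8,0,0,0],[0.8,0,0,9.1,0,0,0],[0.8,0,0,9.1,0,0,0],[0.8,0,0,9.1,0,0,0]]
  ]
}}

```text
t: 11.52
tool_pos: [0.5114, 0.3674, 0.0109]
tool_rot: [-3.136, -0.152, -0.004]
contact_force: [0.7, 0.6, 0.6]
opening: 0.0159
```

```bash
python3 z.py 9 430 200; python3 go.py nL,.007
```

```text
t 11.53 pos [0.5114 0.3674 0.0109] rot [-3.136 -0.152 -0.004] F [0.7 0.6 0.6] open 0.0159 q [0.5  0.25 1.74 0.   1.15 1.98]
long,.003 shift [13.43, 50.58, 0.72] turn [-0.1, -0.1, 23.3] dist 52.3
[0.5113 0.3674 0.0108]
t 11.62 pos [0.5113 0.3674 0.0108] rot [-3.136e+00 -1.520e-01 -3.000e-03] F [ 0.2  0.2 -1. ] open 0.016 q [0.5  0.25 1.74 0.   1.15 1.98]
nL,.007 shift [-0.09, -0.05, 0.38] turn [-0.1, -0.1, -0.1] dist 0.4
```

View pics/z9.png

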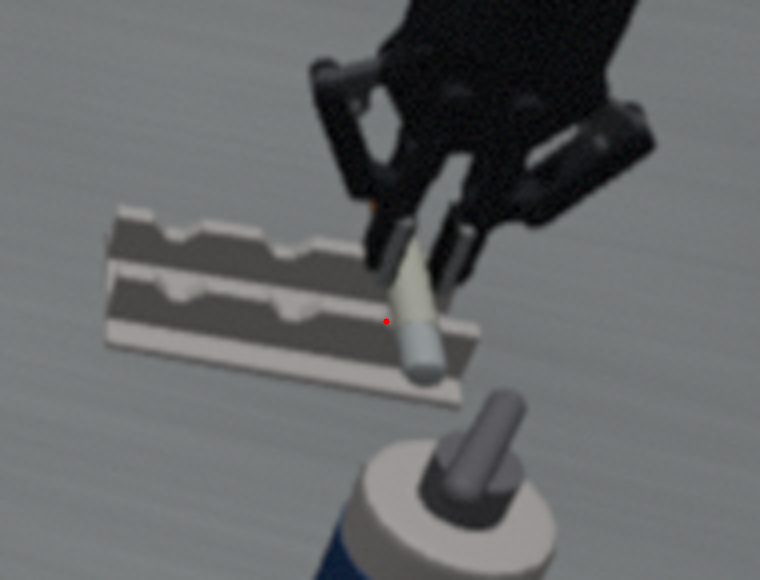

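The tube sits right over the left notch. I lower it 4 mm, release with a small opening, and rise.

>>> {"fn": "play_rows", "kwargs": {
  "motion": [
    [[0.8,0,0,0.4,0,0,0],[0.8,0,0,0.4,0,0,0],[0.5,0,0,0.4,0,0,0],[0.4,0,0,0.4,0,0,0],[0.3,0,0,0.4,0,0,0],[0.3,0,0,0.4,0,0,0],[0.3,0,0,0.4,0,0,0],[0.3,0,0,-2,0,0,0],[0.3,0,0,-5,0,0,0],[0.3,0,0,-9,0,0,0],[0.3,0,0,-10,0,0,0],[0.3,0,0,-10,0,0,0]]
  ]
}}

```text
t: 13.12
tool_pos: [0.5114, 0.3673, 0.1112]
tool_rot: [-3.135, -0.152, -0.005]
contact_force: [-0.0, 0.4, -0.7]
opening: 0.0299
```

```bash
python3 z.py 10 430 200; python3 go.py short,.11 short,-.018 mid,.11
```

```text
t 13.12 pos [0.5114 0.3673 0.1112] rot [-3.135 -0.152 -0.005] F [-0.   0.4 -0.7] open 0.0299 q [0.5  0.13 1.69 0.   1.32 1.98]
long,.003 shift [13.4, 50.59, 10.74] turn [-0.2, -0.2, 23.3] dist 53.4
[0.51   0.3666 0.1088]
t 13.22 pos [0.51   0.3666 0.1088] rot [-3.137e+00 -1.520e-01  1.000e-03] F [-0.2 -0.3 -0.2] open 0.03 q [0.5  0.13 1.69 0.   1.32 1.98]
short,.11 shift [15.9, 29.68, -0.15] turn [-0.1, 0.0, -4.5] dist 33.7
short,-.018 shift [15.91, 29.69, 12.65] turn [-0.1, 0.0, -4.5] dist 36.0
mid,.11 shift [5.73, 28.85, -0.15] turn [-0.0, 0.0, 14.9] dist 29.4
```

View pics/z10.png

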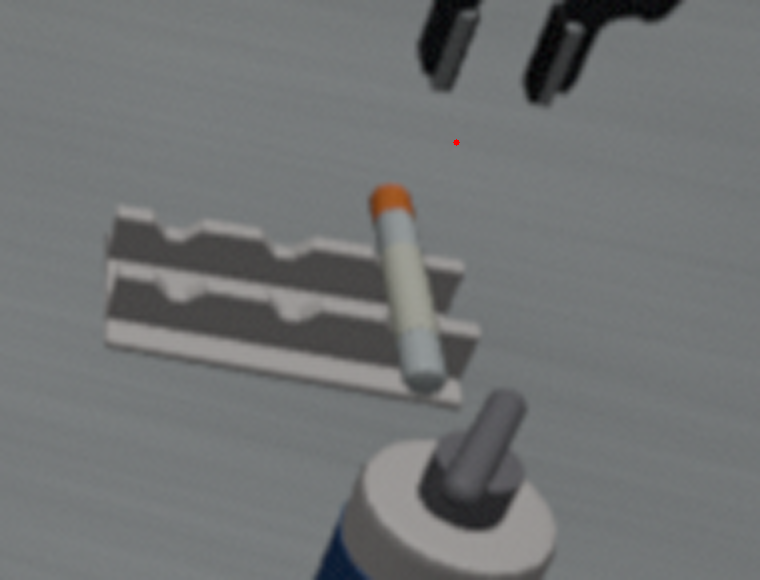

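The long tube is seated in the left notch. Next is the short tube.

>>> {"fn": "play_rows", "kwargs": {
  "motion": [
    [[-0.2,2.6,5,0,0,0,-1],[-0.2,5.3,10,0,0,0,-2],[-0.2,8,15,0,0,0,-3],[-0.2,10.7,20,0,0,0,-4],[-0.2,13.4,25,0,0,0,-4.5],[-0.2,15.9,29.7,0,0,0,-4.5],[-0.2,15.9,29.7,2,0,0,-4.5],[-0.2,15.9,29.7,6,0,0,-4.5],[-0.2,15.9,29.7,9,0,0,-4.5],[-0.2,15.9,29.7,9,0,0,-4.5],[-0.2,15.9,29.7,9,0,0,-4.5],[-0.2,15.9,29.7,9,0,0,-4.5],[-0.2,15.9,29.7,9,0,0,-4.5]]
  ]
}}

```text
t: 14.85
tool_pos: [0.698, 0.0866, 0.0203]
tool_rot: [-3.129, -0.275, -0.003]
contact_force: [0.0, 0.0, 0.7]
opening: 0.0512
```

```bash
python3 z.py 11 260 210; python3 go.py short,-.018
```

```text
t 14.85 pos [0.698  0.0866 0.0203] rot [-3.129e+00 -2.750e-01 -3.000e-03] F [0.  0.  0.7] open 0.0512 q [0.02 0.39 1.54 0.   1.21 1.41]
long,.003 shift [-4.06, 20.56, 1.71] turn [-0.1, -0.1, 27.8] dist 21.0
[0.6976 0.0864 0.0196]
t 14.95 pos [0.6976 0.0864 0.0196] rot [-3.129e+00 -2.750e-01 -2.000e-03] F [-0.3  0.3 -0. ] open 0.0517 q [0.02 0.39 1.54 0.   1.21 1.41]
short,-.018 shift [-0.06, -0.01, 3.76] turn [-0.0, -0.1, 0.0] dist 3.8
```

View pics/z11.png

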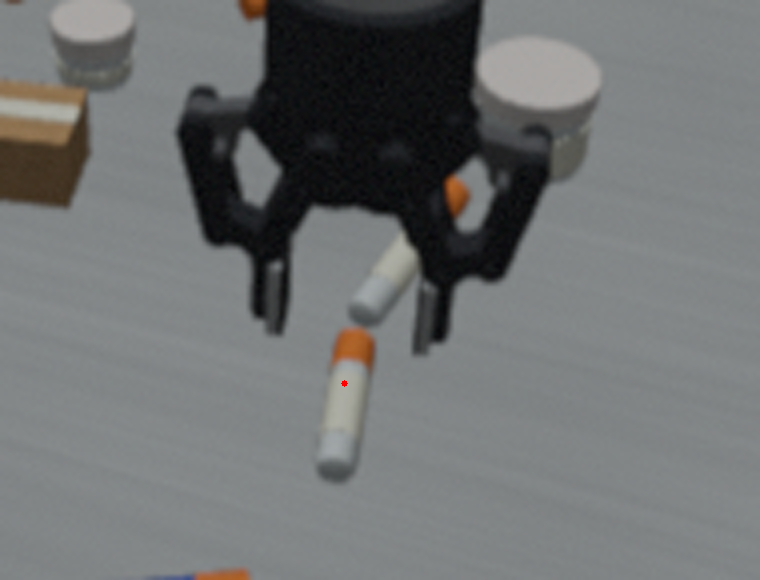

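The fingers straddle the short tube symmetrically. I descend, grip and lift.

>>> {"fn": "play_rows", "kwargs": {
  "motion": [
    [[-0.2,0,0,2,0,0,0],[-0.2,0,0,3.4,0,0,0],[-0.2,0,0,3.8,0,0,0],[0.0,0,0,3.8,0,0,0],[0.2,0,0,3.8,0,0,0],[0.4,0,0,3.8,0,0,0],[0.8,0,0,3.8,0,0,0],[0.8,0,0,3.8,0,0,0],[0.8,0,0,3.8,0,0,0],[0.8,0,0,3.8,0,0,0],[0.8,0,0,0,0,0,0],[0.8,0,0,-4,0,0,0],[0.8,0,0,-8,0,0,0],[0.8,0,0,-8,0,0,0],[0.8,0,0,-8,0,0,0],[0.8,0,0,-8,0,0,0]]
  ],
  "newtons": 30
}}

```text
t: 16.95
tool_pos: [0.6958, 0.0863, 0.0966]
tool_rot: [-3.128, -0.275, 0.005]
contact_force: [0.2, -0.6, -0.4]
opening: 0.016
```

```bash
python3 z.py 12 260 170; python3 go.py nM,.1
```

```text
t 16.95 pos [0.6958 0.0863 0.0966] rot [-3.128 -0.275  0.005] F [ 0.2 -0.6 -0.4] open 0.016 q [0.02 0.31 1.51 0.   1.33 1.41]
long,.003 shift [-3.8, 20.59, 9.34] turn [-0.0, 0.2, 27.8] dist 22.9
[0.6963 0.0863 0.0973]
t 17.05 pos [0.6963 0.0863 0.0973] rot [-3.128 -0.275  0.004] F [ 0.3 -0.6  0.4] open 0.0158 q [0.02 0.31 1.51 0.   1.33 1.41]
nM,.1 shift [-13.78, -26.17, -0.21] turn [-0.1, 0.1, 4.4] dist 29.6
```

View pics/z12.png

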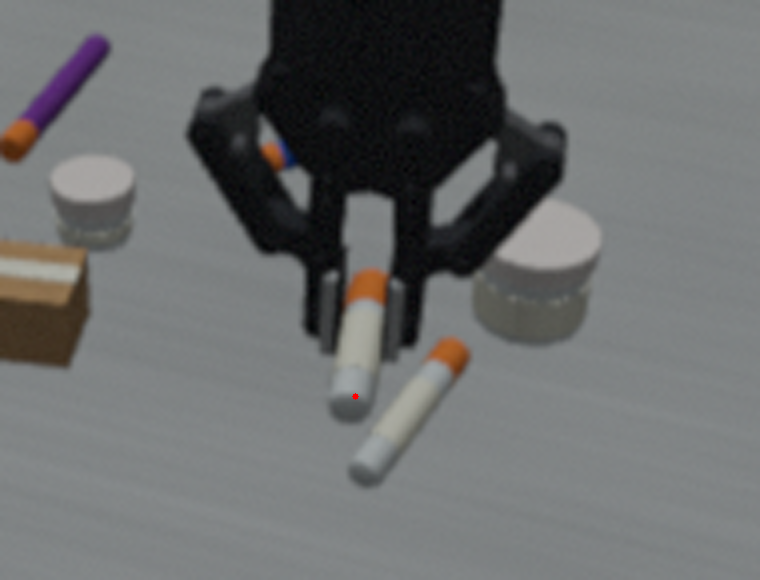

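The short tube is held at its label. I carry it above the middle notch.

>>> {"fn": "play_rows", "kwargs": {
  "motion": [
    [[0.8,-2.5,-5,0,0,0,1],[0.8,-5,-10,0,0,0,2],[0.8,-8,-15,0,0,0,3],[0.8,-10.6,-20,0,0,0,4.4],[0.8,-12.8,-24,0,0,0,4.4],[0.8,-13.8,-26.2,0,0,0,4.4],[0.8,-13.8,-26.2,0,0,0,4.4],[0.8,-13.8,-26.2,2,0,0,4.4],[0.8,-13.8,-26.2,4,0,0,4.4],[0.8,-13.8,-26.2,4,0,0,4.4],[0.8,-13.8,-26.2,4,0,0,4.4],[0.8,-13.8,-26.2,4,0,0,4.4]]
  ]
}}

```text
t: 18.55
tool_pos: [0.5154, 0.3203, 0.0587]
tool_rot: [-3.136, -0.154, 0.002]
contact_force: [0.7, -0.4, -0.3]
opening: 0.0155
```

```bash
python3 z.py 13 430 180; python3 go.py nM,.007;python3 - <<'E'
from h import *
im,K,T=load("top13")
big=cv2.resize(im[245:325,120:225],None,fx=7,fy=7,interpolation=cv2.INTER_CUBIC)
cv2.imwrite("pics/t13.png",cv2.convertScaleAbs(big,alpha=1.4)[:,:,::-1])
E
```

```text
t 18.55 pos [0.5154 0.3203 0.0587] rot [-3.136e+00 -1.540e-01  2.000e-03] F [ 0.7 -0.4 -0.3] open 0.0155 q [0.43 0.14 1.77 0.   1.23 1.9 ]
long,.003 shift [13.44, 45.88, 5.48] turn [-0.1, 0.1, 23.4] dist 48.1
[0.5153 0.3205 0.0588]
t 18.65 pos [0.5153 0.3205 0.0588] rot [-3.136e+00 -1.550e-01  1.000e-03] F [-0.2  0.4  0.4] open 0.016 q [0.43 0.14 1.77 0.   1.23 1.9 ]
nM,.007 shift [-0.03, 0.05, 5.18] turn [-0.1, 0.0, 0.0] dist 5.2
```

View pics/z13.png

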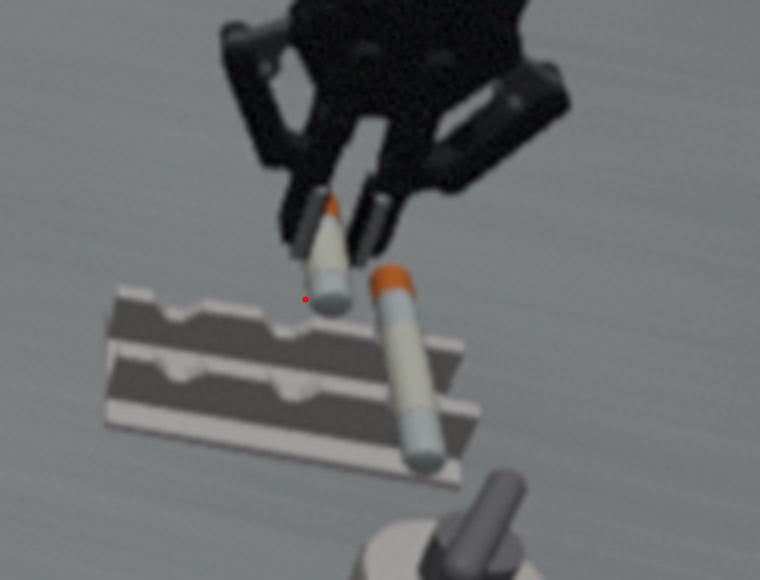

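View pics/t13.png

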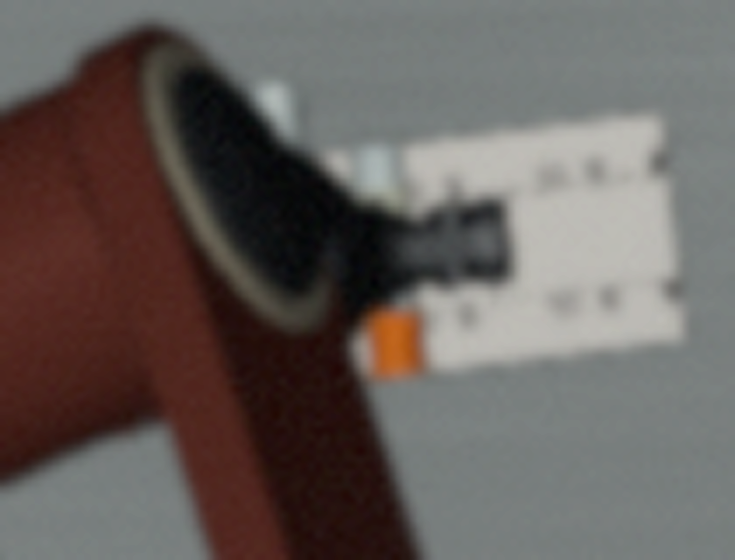

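```bash
python3 - <<'E'
from h import *
im,K,T=load("top13")
P=ray([173.7,176.7],[265.7,299],.085,K,T);print(P.mean(0),np.linalg.norm(P[0]-P[1]))
E
```

```text
[0.51073297 0.31858962 0.085     ] 0.07505487564787625
```

The held tube is 75 mm long by rays, with its centre at (0.511, 0.3186) in the top-view frame. The rest centre there is (0.512, 0.3186), so it is aligned. I lower it and release.

>>> {"fn": "play_rows", "kwargs": {
  "motion": [
    [[0.8,0,0,2.5,0,0,0],[0.8,0,0,4.5,0,0,0],[0.8,0,0,5.2,0,0,0],[0.8,0,0,5.2,0,0,0],[0.8,0,0,5.2,0,0,0],[0.5,0,0,5.2,0,0,0],[0.4,0,0,5.2,0,0,0],[0.3,0,0,5.2,0,0,0],[0.3,0,0,5.2,0,0,0],[0.3,0,0,5.2,0,0,0],[0.3,0,0,3,0,0,0],[0.3,0,0,0,0,0,0],[0.3,0,0,-4,0,0,0],[0.3,0,0,-5,0,0,0],[0.3,0,0,-5,0,0,0],[0.3,0,0,-5,0,0,0]]
  ]
}}

```text
t: 20.65
tool_pos: [0.5141, 0.3199, 0.1066]
tool_rot: [-3.137, -0.155, 0.006]
contact_force: [0.4, -0.5, -0.2]
opening: 0.0299
```

```bash
python3 z.py 14 430 180; python3 go.py mid,.11 mid,.02
```

```text
t 20.65 pos [0.5141 0.3199 0.1066] rot [-3.137 -0.155  0.006] F [ 0.4 -0.5 -0.2] open 0.0299 q [0.43 0.09 1.74 0.   1.31 1.9 ]
long,.003 shift [13.59, 45.84, 10.29] turn [0.0, 0.2, 23.4] dist 48.9
[0.5141 0.3198 0.1066]
t 20.75 pos [0.5141 0.3198 0.1066] rot [-3.138 -0.155  0.006] F [ 0.3  0.7 -0.3] open 0.0299 q [0.43 0.09 1.74 0.   1.31 1.9 ]
mid,.11 shift [5.74, 24.16, -0.37] turn [0.0, 0.2, 15.0] dist 24.8
mid,.02 shift [5.78, 24.17, 8.63] turn [0.0, 0.2, 15.0] dist 26.3
```

View pics/z14.png

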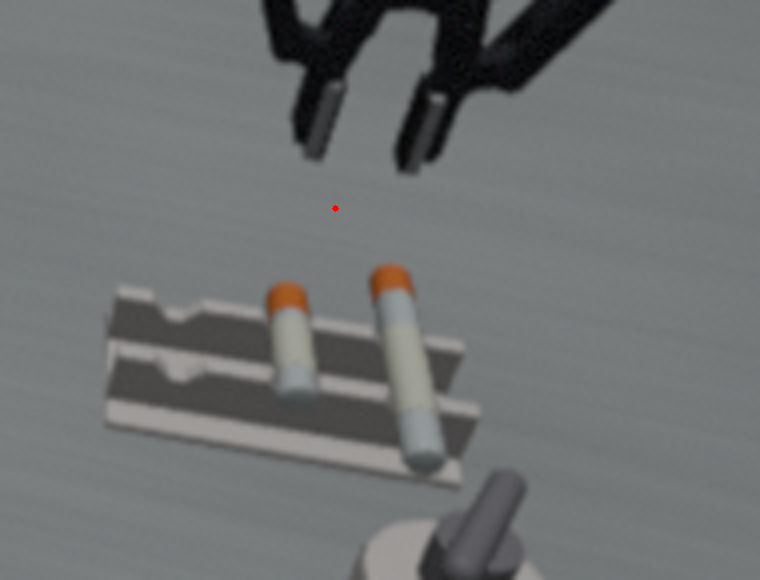

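The short tube is seated in the middle notch. Now the middle-length tube.

>>> {"fn": "play_rows", "kwargs": {
  "motion": [
    [[-0.2,1.2,5,0,0,0,3],[-0.2,2.4,10,0,0,0,6],[-0.2,3.6,15,0,0,0,9],[-0.2,4.8,20,0,0,0,12],[-0.2,5.8,24.2,0,0,0,15],[-0.2,5.8,24.2,2,0,0,15],[-0.2,5.8,24.2,5,0,0,15],[-0.2,5.8,24.2,8.6,0,0,15],[-0.2,5.8,24.2,8.6,0,0,15],[-0.2,5.8,24.2,8.6,0,0,15],[-0.2,5.8,24.2,8.6,0,0,15]]
  ]
}}

```text
t: 22.12
tool_pos: [0.5966, 0.0851, 0.0221]
tool_rot: [-3.131, 0.256, 0.002]
contact_force: [0.2, -1.1, 0.3]
opening: 0.0517
```

```bash
python3 z.py 15 280 170; python3 go.py mid,-.018
```

```text
t 22.12 pos [0.5966 0.0851 0.0221] rot [-3.131e+00  2.560e-01  2.000e-03] F [ 0.2 -1.1  0.3] open 0.0517 q [0.02 0.18 1.8  0.   1.17 1.75]
long,.003 shift [12.98, 18.96, 1.9] turn [0.0, 0.1, 8.4] dist 23.1
[0.5965 0.0849 0.022 ]
t 22.23 pos [0.5965 0.0849 0.022 ] rot [-3.131e+00  2.560e-01  2.000e-03] F [ 0.8  0.3 -0.2] open 0.0509 q [0.02 0.18 1.8  0.   1.17 1.75]
mid,-.018 shift [-0.15, 0.02, 4.0] turn [0.0, 0.1, -0.0] dist 4.0
```

View pics/z15.png

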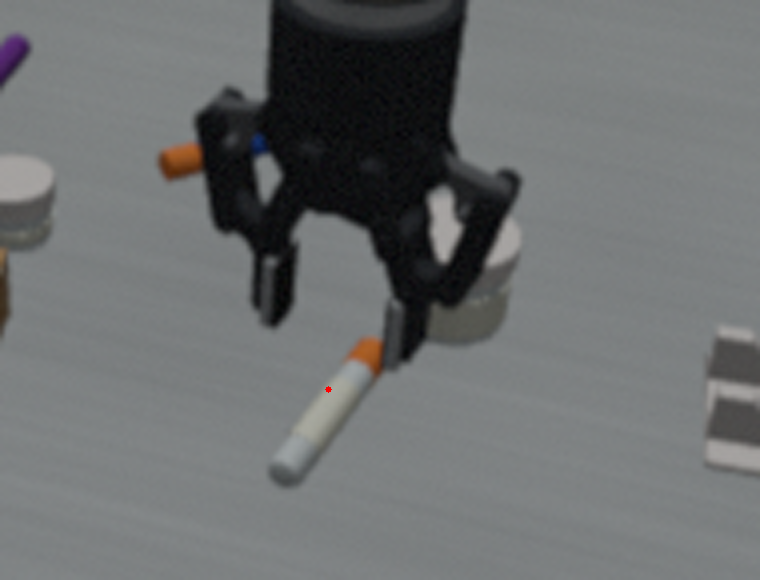

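After the 4 cm descent the tips land near (330,405) on the tube centre. I grip and lift.

>>> {"fn": "play_rows", "kwargs": {
  "motion": [
    [[-0.2,-0.1,0,2,0,0,0],[-0.2,-0.1,0,3.6,0,0,0],[-0.2,-0.1,0,4,0,0,0],[0.0,-0.1,0,4,0,0,0],[0.2,-0.1,0,4,0,0,0],[0.4,-0.1,0,4,0,0,0],[0.8,-0.1,0,4,0,0,0],[0.8,-0.1,0,4,0,0,0],[0.8,-0.1,0,4,0,0,0],[0.8,-0.1,0,4,0,0,0],[0.8,-0.1,0,0,0,0,0],[0.8,-0.1,0,-4,0,0,0],[0.8,-0.1,0,-8,0,0,0],[0.8,-0.1,0,-8,0,0,0],[0.8,-0.1,0,-8,0,0,0],[0.8,-0.1,0,-8,0,0,0]]
  ],
  "newtons": 30
}}

```text
t: 24.22
tool_pos: [0.5941, 0.085, 0.0996]
tool_rot: [3.131, -0.256, -0.008]
contact_force: [-0.5, -0.1, -0.1]
opening: 0.0159
```

```bash
python3 go.py nR,.1 nR,.06
```

```text
t 24.23 pos [0.5941 0.085  0.0996] rot [ 3.131 -0.256 -0.008] F [-0.5 -0.1 -0.1] open 0.0159 q [0.02 0.08 1.76 0.   1.3  1.75]
nR,.1 shift [-10.38, -17.26, -0.0] turn [0.0, 0.3, -15.0] dist 20.1
nR,.06 shift [-10.36, -17.27, 4.0] turn [0.0, 0.3, -15.0] dist 20.5
```

>>> {"fn": "play_rows", "kwargs": {
  "motion": [
    [[0.8,-2.5,-4.2,0,0,0,-4],[0.8,-5,-8.4,0,0,0,-8],[0.8,-7.5,-12.6,0,0,0,-12],[0.8,-10,-16.6,0,0,0,-15],[0.8,-10.4,-17.3,0,0,0,-15],[0.8,-10.4,-17.3,2,0,0,-15],[0.8,-10.4,-17.3,4,0,0,-15],[0.8,-10.4,-17.3,4,0,0,-15],[0.8,-10.4,-17.3,4,0,0,-15],[0.8,-10.4,-17.3,4,0,0,-15]]
  ]
}}

```text
t: 25.48
tool_pos: [0.5202, 0.2725, 0.0608]
tool_rot: [-3.137, -0.154, 0.006]
contact_force: [0.5, 0.1, 0.1]
opening: 0.0157
```

```bash
python3 z.py 16 430 180; python3 go.py nR,.007;python3 - <<'E'
from h import *
im,K,T=load("top16")
big=cv2.resize(im[245:325,120:225],None,fx=7,fy=7,interpolation=cv2.INTER_CUBIC)
cv2.imwrite("pics/t16.png",cv2.convertScaleAbs(big,alpha=1.4)[:,:,::-1])
E
```

```text
t 25.48 pos [0.5202 0.2725 0.0608] rot [-3.137 -0.154  0.006] F [0.5 0.1 0.1] open 0.0157 q [0.35 0.1  1.82 0.   1.23 1.83]
long,.003 shift [13.45, 41.07, 5.69] turn [-0.0, 0.2, 23.4] dist 43.6
[0.5201 0.2727 0.0608]
t 25.57 pos [0.5201 0.2727 0.0608] rot [-3.137 -0.154  0.006] F [-0.3  0.1  0.8] open 0.0158 q [0.36 0.1  1.82 0.   1.23 1.83]
nR,.007 shift [-0.02, 0.05, 5.38] turn [-0.1, 0.2, 0.0] dist 5.4
```

View pics/z16.png

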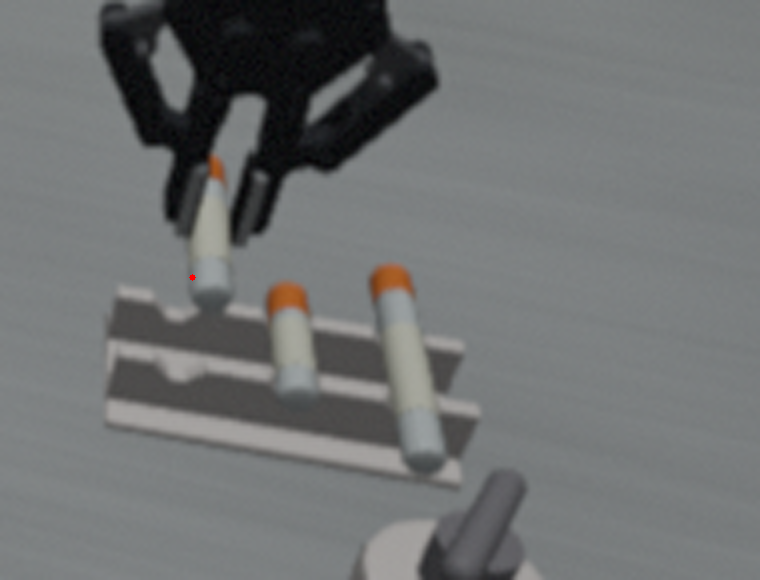

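View pics/t16.png

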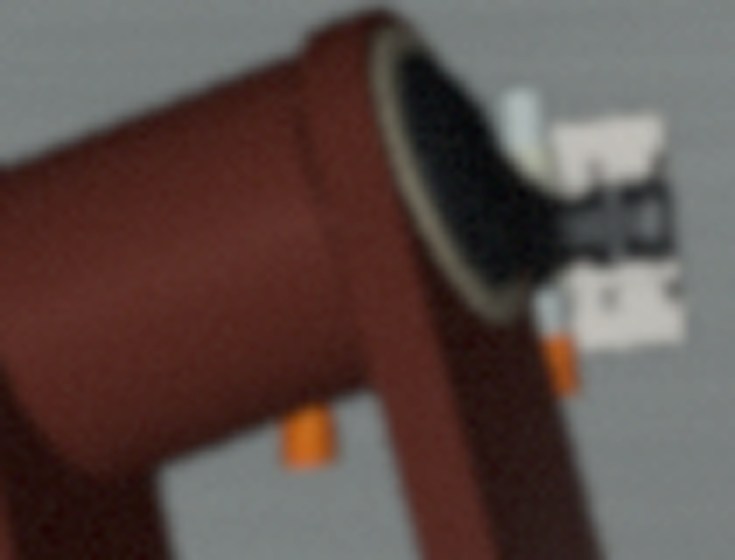

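The mid tube hangs aligned above the right notch; its mid row of 280 against 282 for the short tube fits the right notch's +5 mm in x. I lower it and release.

>>> {"fn": "play_rows", "kwargs": {
  "motion": [
    [[0.8,0,0,2.5,0,0,0],[0.8,0,0,4.5,0,0,0],[0.8,0,0,5.4,0,0,0],[0.8,0,0,5.4,0,0,0],[0.8,0,0,5.4,0,0,0],[0.5,0,0,5.4,0,0,0],[0.4,0,0,5.4,0,0,0],[0.3,0,0,5.4,0,0,0],[0.3,0,0,5.4,0,0,0],[0.3,0,0,5.4,0,0,0],[0.3,0,0,3,0,0,0],[0.3,0,0,0,0,0,0],[0.3,0,0,-4,0,0,0],[0.3,0,0,-5,0,0,0],[0.3,0,0,-5,0,0,0],[0.3,0,0,-5,0,0,0]]
  ]
}}

```text
t: 27.58
tool_pos: [0.519, 0.2722, 0.1087]
tool_rot: [3.138, 0.154, -0.011]
contact_force: [-0.1, -1.3, -0.7]
opening: 0.0299
```

```bash
python3 z.py 17 430 180; python3 go.py pL,.11 pL,.03
```

```text
t 27.57 pos [0.519  0.2722 0.1087] rot [ 3.138  0.154 -0.011] F [-0.1 -1.3 -0.7] open 0.0299 q [0.36 0.04 1.79 0.   1.32 1.83]
long,.003 shift [13.61, 41.05, 10.48] turn [0.1, 0.4, 23.4] dist 44.5
[0.5191 0.2722 0.1087]
t 27.68 pos [0.5191 0.2722 0.1087] rot [ 3.138  0.154 -0.011] F [-0.2  0.4 -0.6] open 0.0299 q [0.36 0.04 1.79 0.   1.32 1.83]
pL,.11 shift [-4.26, 15.11, -0.1] turn [-0.0, 0.4, -0.1] dist 15.7
pL,.03 shift [-4.21, 15.11, 7.9] turn [-0.0, 0.4, -0.1] dist 17.6
```

View pics/z17.png

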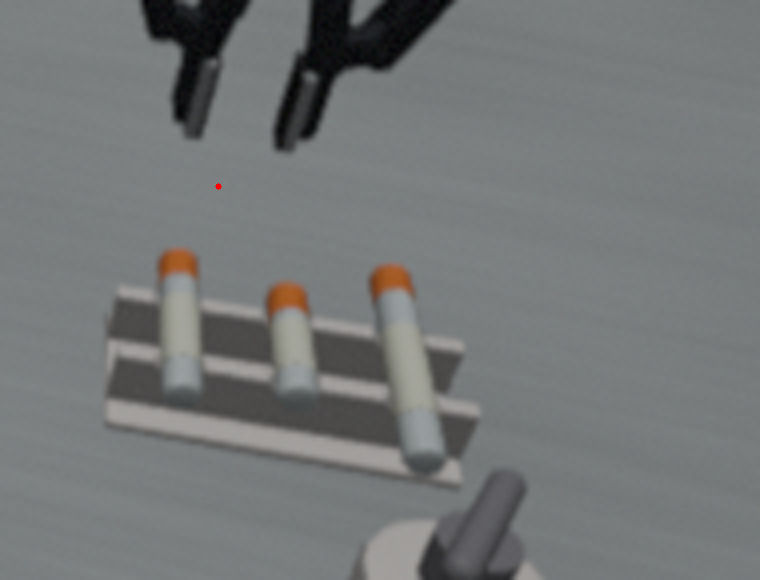

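All three tubes sit in their notches. Next is the large pot, with fully open fingers.

>>> {"fn": "play_rows", "kwargs": {
  "motion": [
    [[-1,-1.4,5,0,0,0.4,0],[-1,-2.8,10,0,0,0.4,0],[-1,-4.2,15.1,0,0,0.4,0],[-1,-4.2,15.1,0,0,0.4,0],[-1,-4.2,15.1,2,0,0.4,0],[-1,-4.2,15.1,5,0,0.4,0],[-1,-4.2,15.1,5,0,0.4,0],[-1,-4.2,15.1,5,0,0.4,0],[-1,-4.2,15.1,5,0,0.4,0]]
  ]
}}

```text
t: 28.8
tool_pos: [0.4928, 0.1182, 0.0604]
tool_rot: [-3.138, -0.155, -0.004]
contact_force: [-0.5, 0.0, 0.0]
opening: 0.0853
```

```bash
python3 z.py 18 300 140; python3 go.py pL,-.012
```

```text
t 28.8 pos [0.4928 0.1182 0.0604] rot [-3.138 -0.155 -0.004] F [-0.5  0.   0. ] open 0.0853 q [ 0.09 -0.1   2.01  0.    1.23  1.56]
long,.003 shift [17.63, 25.99, 5.78] turn [-0.0, -0.1, 23.4] dist 31.9
[0.4927 0.118  0.0602]
t 28.9 pos [0.4927 0.118  0.0602] rot [-3.138e+00 -1.550e-01 -3.000e-03] F [ 0.8 -0.4  0.4] open 0.0854 q [ 0.09 -0.1   2.01  0.    1.23  1.56]
pL,-.012 shift [-0.13, 0.02, 7.22] turn [-0.0, -0.1, -0.1] dist 7.2
```

View pics/z18.png

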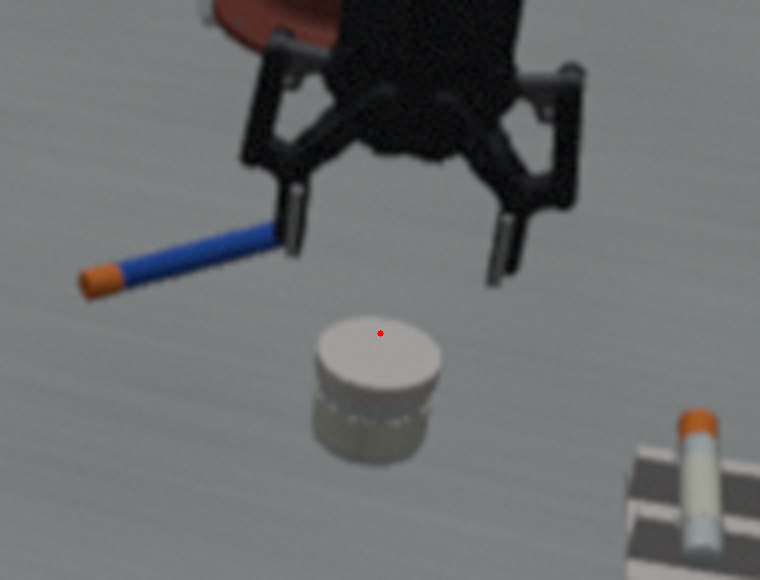

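The line down from the TCP meets the lid centre (379,352) within a few pixels. I descend in stages and grip.

>>> {"fn": "play_rows", "kwargs": {
  "motion": [
    [[-1,-0.1,0,2,0,0,0],[-1,-0.1,0,4,0,0,0],[-1,-0.1,0,6,0,0,0],[-1,-0.1,0,7.2,0,0,0],[-1,-0.1,0,7.2,0,0,0],[-1,-0.1,0,7.2,0,0,0],[-0.8,-0.1,0,7.2,0,0,0],[-0.6,-0.1,0,7.2,0,0,0],[-0.4,-0.1,0,7.2,0,0,0],[-0.2,-0.1,0,7.2,0,0,0],[-0.2,-0.1,0,7.2,0,0,0],[-0.2,-0.1,0,7.2,0,0,0],[-0.2,-0.1,0,7.2,0,0,0]]
  ],
  "newtons": 30
}}

```text
t: 30.52
tool_pos: [0.4923, 0.1179, -0.0111]
tool_rot: [-3.138, -0.155, -0.005]
contact_force: [-1.6, -0.7, 5.0]
opening: 0.0596
```

```bash
python3 z.py 19 300 140
```

```text
t 30.52 pos [ 0.4923  0.1179 -0.0111] rot [-3.138 -0.155 -0.005] F [-1.6 -0.7  5. ] open 0.0596 q [ 0.09  0.01  2.04 -0.    1.08  1.56]
long,.003 shift [17.71, 25.96, -1.36] turn [-0.0, -0.2, 23.4] dist 31.5
[ 0.4923  0.1179 -0.0111]
```

View pics/z19.png

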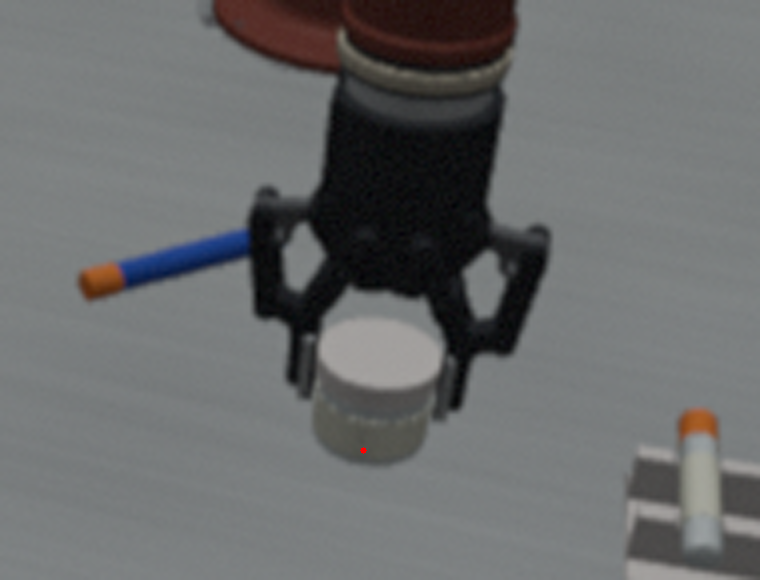

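The large pot is gripped at 59.6 mm. I lift it and carry it over the stand.

>>> {"fn": "play_rows", "kwargs": {
  "motion": [
    [[-0.2,0,0,-3,0,0,0],[-0.2,0,0,-7,0,0,0],[-0.2,0,0,-11,0,0,0],[-0.2,0,0,-11,0,0,0],[-0.2,0,0,-11,0,0,0]]
  ]
}}

```text
t: 31.25
tool_pos: [0.4909, 0.1178, 0.0974]
tool_rot: [-3.138, -0.155, -0.001]
contact_force: [-0.5, -0.6, -1.2]
opening: 0.0595
```

```bash
python3 go.py stand,.1
```

```text
t 31.25 pos [0.4909 0.1178 0.0974] rot [-3.138e+00 -1.550e-01 -1.000e-03] F [-0.5 -0.6 -1.2] open 0.0595 q [ 0.09 -0.15  1.99  0.    1.3   1.56]
stand,.1 shift [-2.36, 44.87, -0.27] turn [-0.0, -0.0, -0.1] dist 44.9
```

>>> {"fn": "play_rows", "kwargs": {
  "motion": [
    [[-0.2,-0.2,4,0,0,0,0],[-0.2,-0.5,9,0,0,0,0],[-0.2,-0.8,14,0,0,0,0],[-0.2,-1,19,0,0,0,0],[-0.2,-1.2,24,0,0,0,0],[-0.2,-1.5,29,0,0,0,0],[-0.2,-1.8,34,0,0,0,0],[-0.2,-2,38,0,0,0,0],[-0.2,-2.2,42,0,0,0,0],[-0.2,-2.4,44.9,0,0,0,0],[-0.2,-2.4,44.9,2,0,0,0],[-0.2,-2.4,44.9,4,0,0,0],[-0.2,-2.4,44.9,6,0,0,0],[-0.2,-2.4,44.9,6,0,0,0],[-0.2,-2.4,44.9,6,0,0,0],[-0.2,-2.4,44.9,6,0,0,0]]
  ]
}}

```text
t: 33.25
tool_pos: [0.5121, -0.3317, 0.0386]
tool_rot: [3.136, 0.155, 0.004]
contact_force: [-0.1, 0.2, -0.8]
opening: 0.059
```

```bash
python3 z.py 20 110 120;  python3 go.py stand,-.004
python3 - <<'E'
from h import *
im,K,T=load("top20")
big=cv2.resize(im[235:325,390:510],None,fx=6,fy=6,interpolation=cv2.INTER_CUBIC)
cv2.imwrite("pics/t20.png",cv2.convertScaleAbs(big,alpha=1.4)[:,:,::-1])
E
```

```text
t 33.25 pos [ 0.5121 -0.3317  0.0386] rot [3.136 0.155 0.004] F [-0.1  0.2 -0.8] open 0.059 q [-0.7   0.17  1.78  0.    1.19  0.77]
long,.003 shift [20.15, -18.98, 3.58] turn [0.1, -0.1, 23.4] dist 27.9
[ 0.5119 -0.3318  0.0385]
t 33.35 pos [ 0.5119 -0.3318  0.0385] rot [3.136e+00 1.550e-01 3.000e-03] F [ 0.  -1.2 -1. ] open 0.0593 q [-0.7   0.17  1.78  0.    1.19  0.77]
stand,-.004 shift [-0.03, -0.09, 4.25] turn [0.1, -0.1, -0.1] dist 4.3
```

View pics/z20.png

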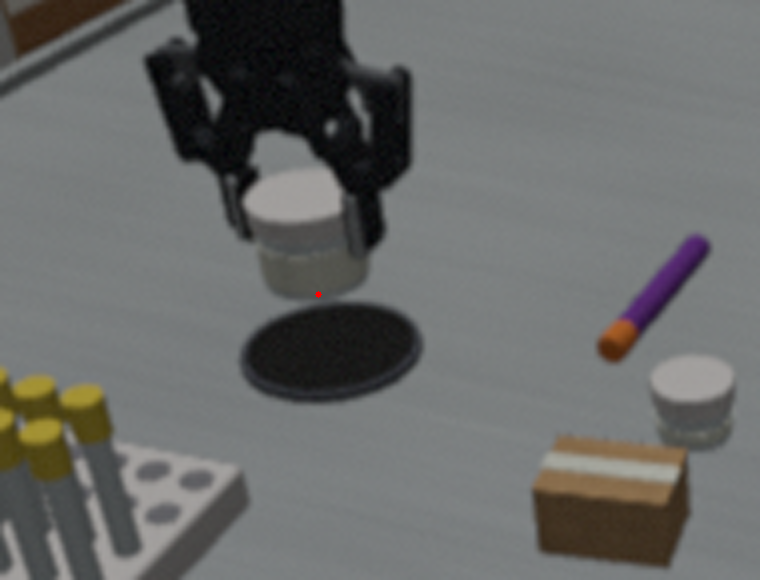

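View pics/t20.png

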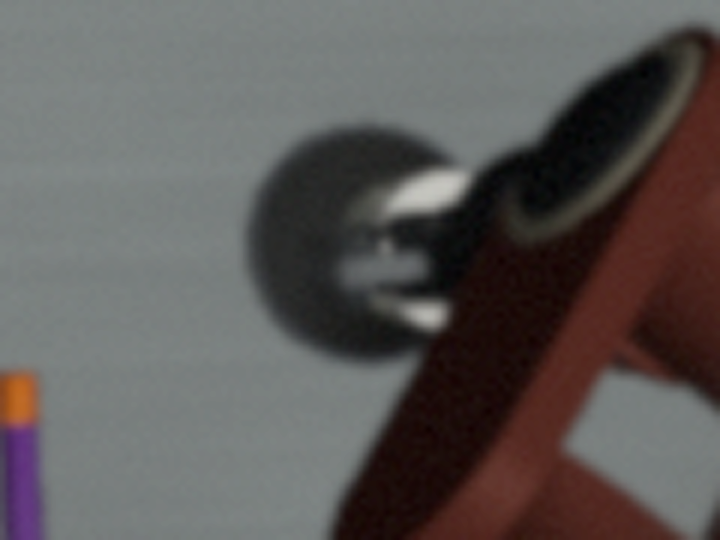

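The pot hangs above the stand, its underside near (315,268) against the stand centre at (331,350). I lower most of the way and check again.

>>> {"fn": "play_rows", "kwargs": {
  "motion": [
    [[-0.2,0,0,1.5,0,0,0],[-0.2,0,0,3,0,0,0],[-0.2,0,0,3.7,0,0,0],[-0.2,0,0,3.7,0,0,0],[-0.2,0,0,3.7,0,0,0]]
  ]
}}

```text
t: 33.98
tool_pos: [0.5123, -0.3321, 0.0018]
tool_rot: [3.136, 0.155, 0.004]
contact_force: [-0.5, -0.6, -1.6]
opening: 0.0593
```

```bash
python3 z.py 21 110 120;  python3 go.py stand,-.004
```

```text
t 33.98 pos [ 0.5123 -0.3321  0.0018] rot [3.136 0.155 0.004] F [-0.5 -0.6 -1.6] open 0.0593 q [-0.7   0.22  1.79  0.    1.13  0.77]
long,.003 shift [20.14, -19.01, -0.11] turn [0.1, -0.2, 23.4] dist 27.7
[ 0.5125 -0.3322  0.0022]
t 34.08 pos [ 0.5125 -0.3322  0.0022] rot [3.136 0.155 0.005] F [-0.8  0.4 -1.2] open 0.0594 q [-0.7   0.22  1.79  0.    1.13  0.77]
stand,-.004 shift [-0.07, -0.13, 0.62] turn [0.1, -0.2, -0.1] dist 0.6
```

View pics/z21.png

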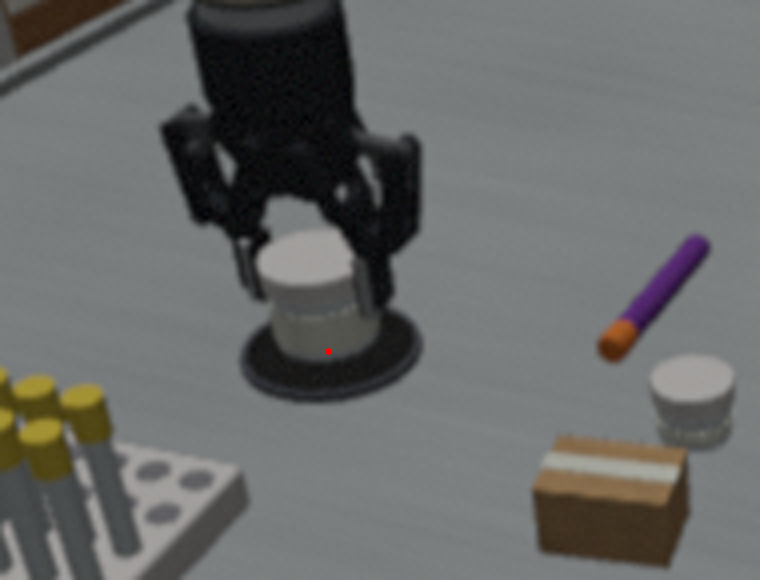

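The pot's underside centre will land near (326,341) and the stand centre is at (331,347), so within 3 mm. I set it down and release.

>>> {"fn": "play_rows", "kwargs": {
  "motion": [
    [[-0.2,0.1,-0.1,0.4,0,0,0],[-0.2,0.1,-0.1,0.6,0,0,0],[-0.2,0.1,-0.1,0.6,0,0,0],[-0.5,0.1,-0.1,0.6,0,0,0],[-0.8,0.1,-0.1,0.6,0,0,0],[-1,0.1,-0.1,0.6,0,0,0],[-1,0.1,-0.1,0.6,0,0,0],[-1,0.1,-0.1,0.6,0,0,0],[-1,0.1,-0.1,-2,0,0,0],[-1,0.1,-0.1,-5,0,0,0],[-1,0.1,-0.1,-9,0,0,0],[-1,0.1,-0.1,-11,0,0,0],[-1,0.1,-0.1,-11,0,0,0],[-1,0.1,-0.1,-11,0,0,0]]
  ]
}}

```text
t: 35.83
tool_pos: [0.5121, -0.3302, 0.1102]
tool_rot: [3.138, 0.155, 0.001]
contact_force: [-0.5, -0.2, -0.1]
opening: 0.085
```

```bash
python3 z.py 22 110 120;  python3 go.py pS,.11 pS,.04
```

```text
t 35.83 pos [ 0.5121 -0.3302  0.1102] rot [3.138e+00 1.550e-01 1.000e-03] F [-0.5 -0.2 -0.1] open 0.085 q [-0.69  0.09  1.73  0.    1.32  0.78]
long,.003 shift [20.13, -18.83, 10.74] turn [0.0, -0.1, 23.4] dist 29.6
[ 0.5119 -0.33    0.1098]
t 35.92 pos [ 0.5119 -0.33    0.1098] rot [-3.137 -0.155 -0.   ] F [-0.3  0.8 -0.5] open 0.0851 q [-0.69  0.09  1.74  0.    1.32  0.78]
pS,.11 shift [1.62, -21.74, -0.01] turn [-0.0, -0.0, 5.7] dist 21.8
pS,.04 shift [1.62, -21.73, 6.99] turn [-0.0, -0.0, 5.7] dist 22.9
```

View pics/z22.png

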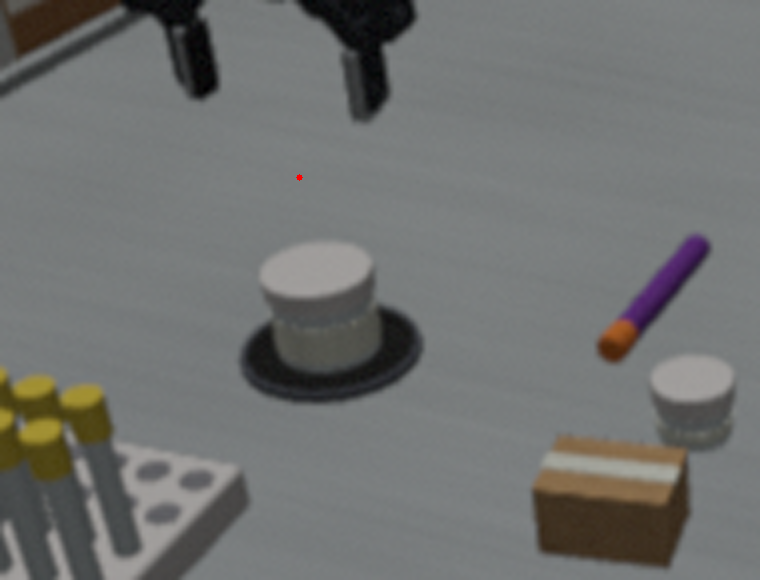

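The pot stands on the stand, looking centred. Now the small pot.

>>> {"fn": "play_rows", "kwargs": {
  "motion": [
    [[-0.6,0.4,-5,0,0,0,2],[-0.6,0.8,-10,0,0,0,4],[-0.6,1.2,-15,0,0,0,5.7],[-0.6,1.6,-20,0,0,0,5.7],[-0.6,1.6,-21.7,0,0,0,5.7],[-0.6,1.6,-21.7,2,0,0,5.7],[-0.6,1.6,-21.7,5,0,0,5.7],[-0.6,1.6,-21.7,7,0,0,5.7],[-0.6,1.6,-21.7,7,0,0,5.7],[-0.6,1.6,-21.7,7,0,0,5.7],[-0.6,1.6,-21.7,7,0,0,5.7]]
  ]
}}

```text
t: 37.3
tool_pos: [0.5074, -0.113, 0.0411]
tool_rot: [3.141, -0.002, 0.003]
contact_force: [0.3, -0.3, 0.2]
opening: 0.0679
```

```bash
python3 z.py 23 190 130;  python3 go.py pS,-.017
python3 - <<'E'
from h import *
im,K,T=load("top23")
big=cv2.resize(im[235:345,330:480],None,fx=5,fy=5,interpolation=cv2.INTER_CUBIC)
cv2.imwrite("pics/t23.png",cv2.convertScaleAbs(big,alpha=1.4)[:,:,::-1])
E
```

```text
t 37.3 pos [ 0.5074 -0.113   0.0411] rot [ 3.141e+00 -2.000e-03  3.000e-03] F [ 0.3 -0.3  0.2] open 0.0679 q [-0.36 -0.04  1.99  0.    1.19  1.21]
long,.003 shift [18.65, 0.98, 3.85] turn [0.0, -0.1, 17.7] dist 19.1
[ 0.5072 -0.1128  0.0409]
t 37.4 pos [ 0.5072 -0.1128  0.0409] rot [ 3.141e+00 -1.000e-03  3.000e-03] F [-0.8  0.   1.2] open 0.0686 q [-0.36 -0.04  1.99  0.    1.19  1.21]
pS,-.017 shift [-0.08, -0.07, 5.79] turn [0.0, -0.1, -0.1] dist 5.8
```

View pics/z23.png

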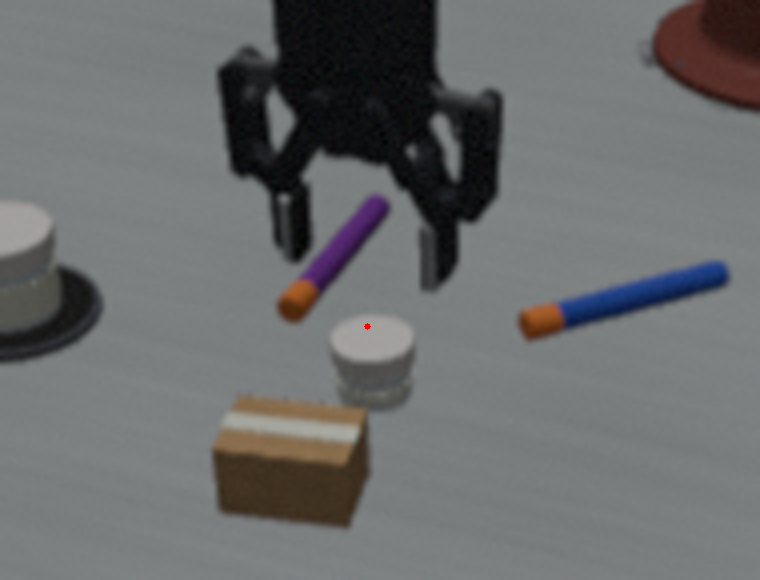

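View pics/t23.png

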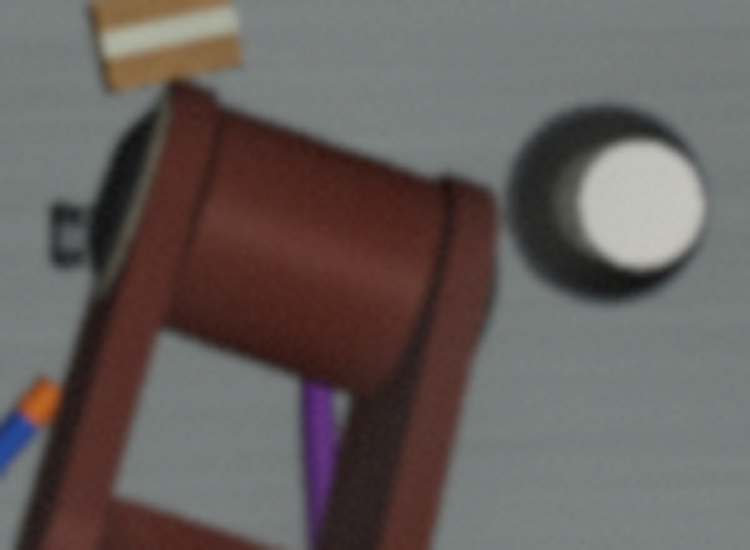

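The top view shows the lid at (641,204) on the stand at (608,203), the offset being mostly parallax. I check with rays.

```bash
python3 - <<'E'
from meas import *
im,K,T=load("top23")
m,st,ce=comps(im,105,(440,260,485,295)); p=np.argwhere(m)
Q=ray(p[:,1],p[:,0],.056,K,T); print("lid",Q.mean(0),Q.max(0)-Q.min(0))
im,K,T=load("top0"); v=cv2.cvtColor(im,cv2.COLOR_RGB2HSV)[...,2]; s=np.zeros_like(v); s[250:300,425:480]=v[250:300,425:480]<60
p=np.argwhere(s);Q=ray(p[:,1],p[:,0],.006,K,T);print("stand",Q.mean(0),Q.max(0)-Q.min(0))
E
```

```text
lid [ 0.50975763 -0.33249673  0.056     ] [0.0543603  0.05723989 0.        ]
stand [ 0.50916027 -0.33200087  0.006     ] [0.09640417 0.09789191 0.        ]
```

The large pot is within 1 mm of the stand centre. I grip the small pot and lift.

>>> {"fn": "play_rows", "kwargs": {
  "motion": [
    [[-0.6,-0.1,0,2,0,0,0],[-0.6,-0.1,0,4,0,0,0],[-0.6,-0.1,0,5.7,0,0,0],[-0.6,-0.1,0,5.7,0,0,0],[-0.6,-0.1,0,5.7,0,0,0],[-0.4,-0.1,0,5.7,0,0,0],[-0.2,-0.1,0,5.7,0,0,0],[0,-0.1,0,5.7,0,0,0],[0.2,-0.1,0,5.7,0,0,0],[0.2,-0.1,0,5.7,0,0,0],[0.2,-0.1,0,5.7,0,0,0],[0.2,-0.1,0,5.7,0,0,0]]
  ],
  "newtons": 30
}}

```text
t: 38.9
tool_pos: [0.5068, -0.113, -0.0153]
tool_rot: [3.141, -0.001, 0.004]
contact_force: [-1.3, 0.8, 6.5]
opening: 0.0431
```

```bash
python3 z.py 24 190 130
```

```text
t 38.9 pos [ 0.5068 -0.113  -0.0153] rot [ 3.141e+00 -1.000e-03  4.000e-03] F [-1.3  0.8  6.5] open 0.0431 q [-0.36  0.05  2.01  0.    1.08  1.21]
long,.003 shift [18.72, 0.99, -1.78] turn [0.0, -0.2, 17.7] dist 18.8
[ 0.5068 -0.113  -0.0153]
```

View pics/z24.png

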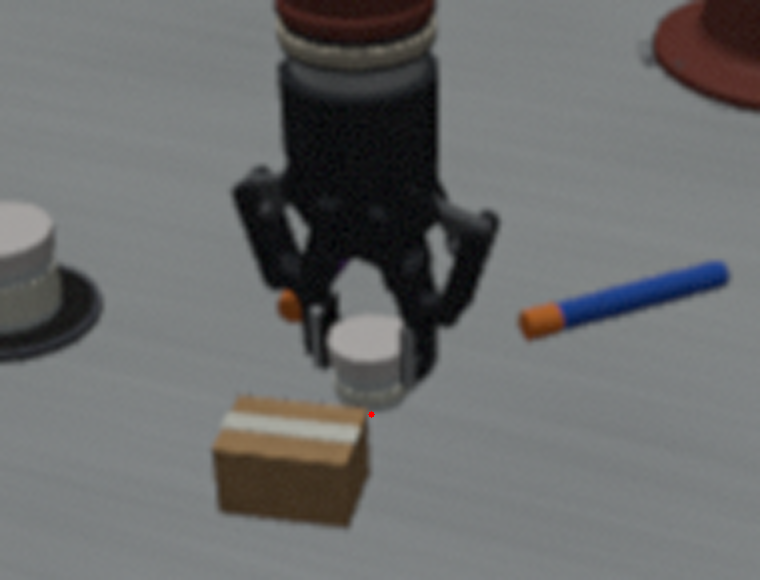

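The small pot is gripped at 43 mm. I lift it.

>>> {"fn": "play_rows", "kwargs": {
  "motion": [
    [[0.2,0,0,-3,0,0,0],[0.2,0,0,-7,0,0,0],[0.2,0,0,-11,0,0,0],[0.2,0,0,-13,0,0,0],[0.2,0,0,-13,0,0,0],[0.2,0,0,-13,0,0,0],[0.2,0,0,-13,0,0,0]]
  ]
}}

```text
t: 39.88
tool_pos: [0.5052, -0.1124, 0.1124]
tool_rot: [-3.141, 0.001, 0.001]
contact_force: [0.6, -0.4, -0.1]
opening: 0.0427
```

```bash
python3 - <<'E'
from go import *
st(); show(.512,-.3305,.115,0); show(.512,-.3305,.06,0)
E
```

```text
t 39.88 pos [ 0.5052 -0.1124  0.1124] rot [-3.141e+00  1.000e-03  1.000e-03] F [ 0.6 -0.4 -0.1] open 0.0427 q [-0.36 -0.13  1.95  0.    1.33  1.21]
shift [0.7, 21.8, -0.28] turn [-0.1, 0.0, -0.1] dist 21.8
shift [0.7, 21.81, 5.22] turn [-0.1, 0.0, -0.1] dist 22.4
```

>>> {"fn": "play_rows", "kwargs": {
  "motion": [
    [[0.2,0.2,4,0,0,0,0],[0.2,0.3,9,0,0,0,0],[0.2,0.5,14,0,0,0,0],[0.2,0.6,18,0,0,0,0],[0.2,0.7,21,0,0,0,0],[0.2,0.7,21.8,0,0,0,0],[0.2,0.7,21.8,0,0,0,0],[0.2,0.7,21.8,2,0,0,0],[0.2,0.7,21.8,4,0,0,0],[0.2,0.7,21.8,5.2,0,0,0],[0.2,0.7,21.8,5.2,0,0,0],[0.2,0.7,21.8,5.2,0,0,0],[0.2,0.7,21.8,5.2,0,0,0]]
  ]
}}

```text
t: 41.5
tool_pos: [0.5126, -0.3309, 0.0613]
tool_rot: [3.141, -0.001, 0.001]
contact_force: [0.0, 1.3, -0.6]
opening: 0.0432
```

```bash
python3 z.py 25 110 110; python3 - <<'E'
from go import *
show(.512,-.3305,.042,0)
from h import *
im,K,T=load("top25")
big=cv2.resize(im[235:325,390:510],None,fx=6,fy=6,interpolation=cv2.INTER_CUBIC)
cv2.imwrite("pics/t25.png",cv2.convertScaleAbs(big,alpha=1.4)[:,:,::-1])
E
```

```text
t 41.5 pos [ 0.5126 -0.3309  0.0613] rot [ 3.141e+00 -1.000e-03  1.000e-03] F [ 0.   1.3 -0.6] open 0.0432 q [-0.7   0.14  1.76  0.    1.23  0.88]
long,.003 shift [18.12, -20.81, 5.83] turn [0.0, -0.0, 17.7] dist 28.2
[ 0.5124 -0.3308  0.0611]
shift [-0.04, -0.03, 1.91] turn [0.0, -0.0, -0.1] dist 1.9
```

View pics/z25.png

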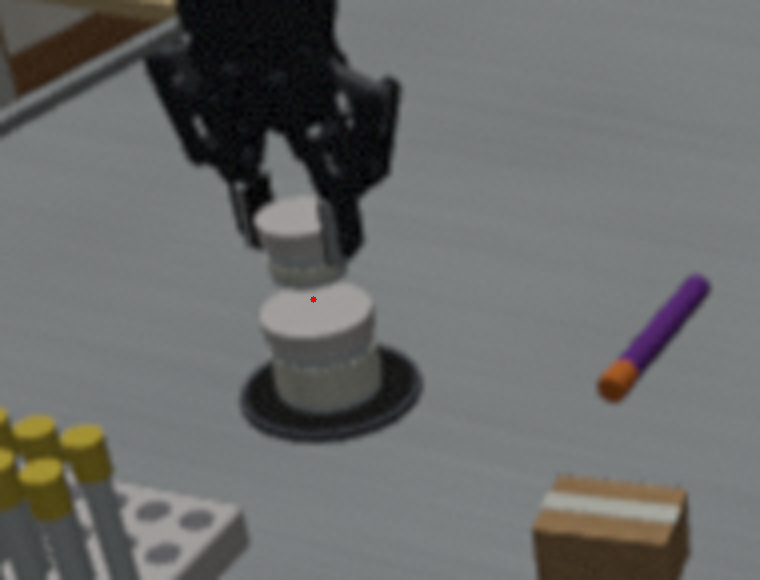

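View pics/t25.png

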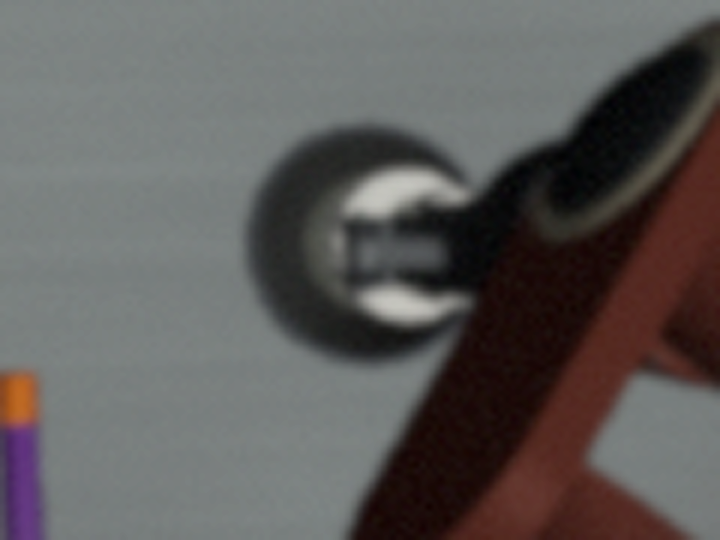

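The pot's underside centre, near (308,265), would come down at about (313,297), while the lid centre is (317,309). There may be a small offset, so I lower to just above the lid and check more closely.

>>> {"fn": "play_rows", "kwargs": {
  "motion": [
    [[0.2,0,0,0.8,0,0,0],[0.2,0,0,1.5,0,0,0],[0.2,0,0,1.6,0,0,0],[0.2,0,0,1.6,0,0,0]]
  ]
}}

```text
t: 42.1
tool_pos: [0.5122, -0.3307, 0.0447]
tool_rot: [-3.141, 0.001, 0.0]
contact_force: [-0.6, -0.7, -0.5]
opening: 0.0425
```

```bash
python3 pic.py 26; python3 - <<'E'
from go import *
st();show(.512,-.3305,.042,0)
from h import *
im,K,T=load("scene26")
big=cv2.resize(im[145:225,150:240],None,fx=7,fy=7,interpolation=cv2.INTER_CUBIC)
cv2.imwrite("pics/z26.png",cv2.convertScaleAbs(big,alpha=1.5)[:,:,::-1])
E
```

```text
t 42.2 pos [ 0.5125 -0.3309  0.0453] rot [ 3.141e+00 -1.000e-03  1.000e-03] F [-0.5  0.3 -0.9] open 0.0431 q [-0.7   0.16  1.77  0.    1.21  0.88]
shift [-0.05, -0.04, 0.33] turn [0.0, -0.0, -0.1] dist 0.3
```

View pics/z26.png

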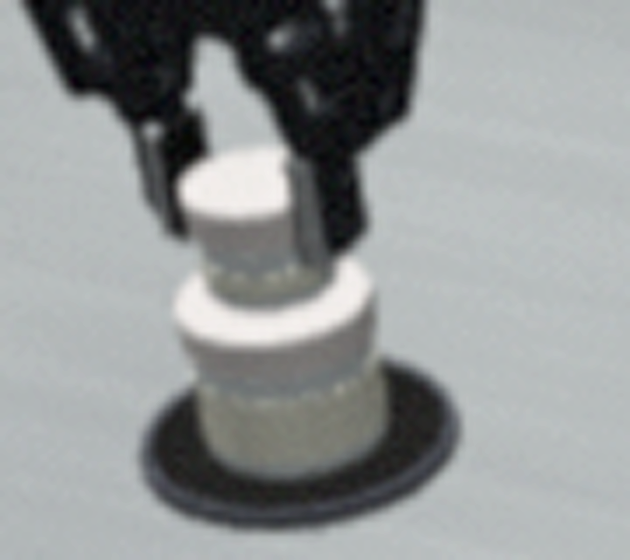

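```bash
python3 - <<'E'
from h import *
im,K,T=load("scene26")
f=lambda c,r,z: ray([150+(c-3)/7],[145+(r-3)/7],z,K,T)[0].round(4)
print("small lid",f(252,183,.0954),"small bottom",f(270,272,.0604),"large lid",f(275,294,.056))
# predicted ellipse rims
def rim(c,r,z):
    a=np.linspace(0,2*np.pi,73); P=np.c_[c[0]+r*np.cos(a),c[1]+r*np.sin(a),np.full(73,z)]; u=(proj(P,K,T)-[150,145])*7+3
    return u.min(0).round(),u.max(0).round(),((u.min(0)+u.max(0))/2).round()
print(rim(f(275,294,.056),.03,.056)); print(rim(f(252,183,.0954),.022,.0954))
# edges by brightness down column through centre
v=cv2.cvtColor(im,cv2.COLOR_RGB2GRAY).astype(int)
print(v[160:200,189]); print(v[160:200,187]); print(v[160:200,185])
E
```

```text
small lid [ 0.513  -0.3303  0.0954] small bottom [ 0.5063 -0.3354  0.0604] large lid [ 0.511  -0.3313  0.056 ]
(array([175., 247.]), array([374., 343.]), array([274., 295.]))
(array([177., 149.]), array([327., 218.]), array([252., 184.]))
[ 29  43  61  84 107 124 145 154 153 151 157 159 159 159 151 116  85  78
  76  77  79  78  76  83  95  90  83  77  85 119 150 157 158 145 109  81
  77  77  78  77]
[111 121 125 126 125 132 150 157 158 158 157 158 159 159 156 133 100  79
  77  79  79  77  76  77  83  83  83  78  83 117 148 158 159 151 115  83
  75  77  77  80]
[127 127 125 124 124 129 142 153 156 158 157 157 157 159 157 138 103  79
  76  77  77  82  78  76  80  83  79  77  84 119 149 158 159 152 114  82
  77  75  77  80]
```

By lid centres the small pot is at (0.513, −0.330) and the large one at (0.511, −0.331), so about 2 mm apart. The body-based reading of 6 mm is less reliable because the body is narrower than the lid. I set it down and release.

>>> {"fn": "play_rows", "kwargs": {
  "motion": [
    [[0.2,-0.1,0,0.2,0,0,0],[0.2,-0.1,0,0.4,0,0,0],[0.2,-0.1,0,0.4,0,0,0],[0.2,-0.1,0,0.4,0,0,0],[-0.1,-0.1,0,0.4,0,0,0],[-0.3,-0.1,0,0.4,0,0,0],[-0.5,-0.1,0,0.4,0,0,0],[-0.5,-0.1,0,0.4,0,0,0],[-0.5,-0.1,0,0.4,0,0,0],[-0.5,-0.1,0,-2,0,0,0],[-0.5,-0.1,0,-5,0,0,0],[-0.5,-0.1,0,-9,0,0,0],[-0.5,-0.1,0,-12,0,0,0],[-0.5,-0.1,0,-12,0,0,0],[-0.5,-0.1,0,-12,0,0,0]]
  ]
}}

```text
t: 44.08
tool_pos: [0.5109, -0.3305, 0.1639]
tool_rot: [-3.141, 0.001, 0.001]
contact_force: [0.3, 0.8, -0.6]
opening: 0.0638
```

```bash
python3 - <<'E'
from go import *
st();show(.25,-.5,.18,0)
E
```

```text
t 44.08 pos [ 0.5109 -0.3305  0.1639] rot [-3.141e+00  1.000e-03  1.000e-03] F [ 0.3  0.8 -0.6] open 0.0638 q [-0.7   0.04  1.69  0.    1.41  0.88]
shift [-26.08, 16.98, -1.6] turn [-0.0, 0.1, -0.1] dist 31.2
```

Now I move the arm aside for clear final views.

>>> {"fn": "play_rows", "kwargs": {
  "motion": [
    [[-0.5,-5,3.4,-1,0,0,0],[-0.5,-10,6.8,-2,0,0,0],[-0.5,-15,10,-2,0,0,0],[-0.5,-20,13,-2,0,0,0],[-0.5,-24,16,-2,0,0,0],[-0.5,-26,20,-2,0,0,0],[-0.5,-28,25,-2,0,0,0],[-0.5,-28,25,-2,0,0,0],[-0.5,-28,25,-2,0,0,0],[-0.5,-28,25,-2,0,0,0],[-0.5,-28,25,-2,0,0,0]]
  ]
}}

```text
t: 45.45
tool_pos: [0.2314, -0.5793, 0.1839]
tool_rot: [-3.141, -0.0, 0.001]
contact_force: [-0.1, -0.4, -0.9]
opening: 0.0641
```

```bash
python3 go.py; python3 pic.py 30; python3 - <<'E'
from meas import *
im,K,T=load("top30")
def mk(roi,z,thr=105):
    m,st,ce=comps(im,thr,roi); p=np.argwhere(m); Q=ray(p[:,1],p[:,0],z,K,T)[:,:2]; return Q
for nm,roi,z in [("small lid",(440,255,490,300),.091),("carton",(343,225,383,258),.04)]:
    Q=mk(roi,z,100 if nm=="carton" else 105); print(nm,Q.mean(0).round(4),(Q.max(0)-Q.min(0)).round(4))
a=cv2.resize(im[240:315,130:240],None,fx=7,fy=7,interpolation=cv2.INTER_CUBIC); cv2.imwrite("pics/t30a.png",cv2.convertScaleAbs(a,alpha=1.4)[:,:,::-1])
b=cv2.resize(im[235:325,400:510],None,fx=6,fy=6,interpolation=cv2.INTER_CUBIC); cv2.imwrite("pics/t30b.png",cv2.convertScaleAbs(b,alpha=1.4)[:,:,::-1])
E
```

```text
t 45.45 pos [ 0.2314 -0.5793  0.1839] rot [-3.141e+00 -0.000e+00  1.000e-03] F [-0.1 -0.4 -0.9] open 0.0641 q [-1.31  0.06  1.64 -0.    1.44  0.26]
small lid [ 0.5103 -0.3248] [0.0524 0.0598]
carton [ 0.597 -0.113] [0.0471 0.0647]
```

View pics/scene30.png

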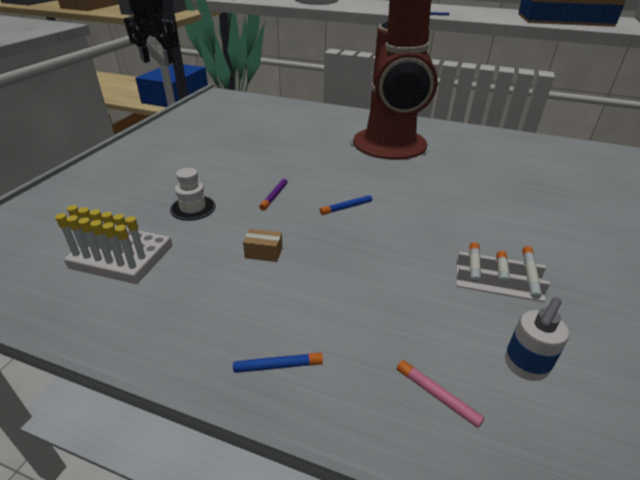

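View pics/t30a.png

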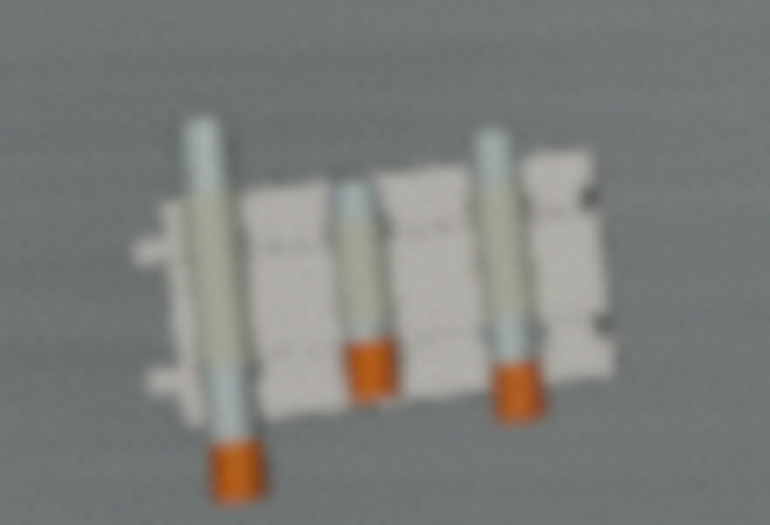

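View pics/t30b.png

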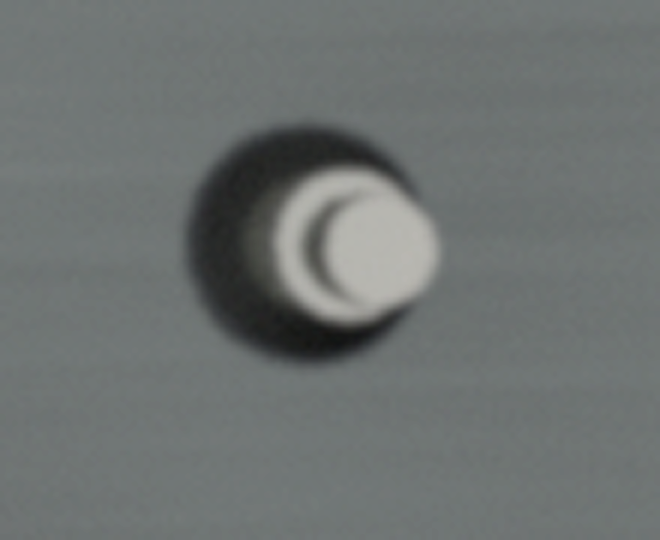

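The scene view shows the stack at (190,192), three capped tubes in the rest at (475–533, 260–272), and the carton and gel unmoved. In the top zooms the tube ends are at (203,120)/(238,502), (350,180)/(373,402) and (490,128)/(520,424), and the lids at (381,249) and (352,246). Now the numbers.

```bash
python3 - <<'E'
from h import *
im,K,T=load("top30")
rc=np.array([.5119,.3186]); yaw=.098; R=np.array([[np.cos(yaw),-np.sin(yaw)],[np.sin(yaw),np.cos(yaw)]])
for n,a,b in [("long",(203,120),(238,502)),("short",(350,180),(373,402)),("mid",(490,128),(520,424))]:
    u=(np.array([a,b])-3)/7+[130,240]; P=ray(u[:,0],u[:,1],.035,K,T)[:,:2]
    q=(P-rc)@R; d=q[0]-q[1]; print(n,"mid in rest",q.mean(0).round(4),"len",np.linalg.norm(d).round(4),"ang",np.arctan2(d[1],d[0]).round(3))
f=lambda c,r,z: ray([400+(c-2.5)/6],[235+(r-2.5)/6],z,K,T)[0,:2].round(4)
print("small",f(381,249,.091),"large",f(353,246,.056),"stand .5092 -.332")
g0,_,_=load("top0"); d=cv2.absdiff(g0,im).max(2)
for n,(x0,y0,x1,y1) in dict(gel=(135,170,185,225),carton=(343,225,383,258)).items(): print(n,"max diff",d[y0:y1,x0:x1].max(),(d[y0:y1,x0:x1]>25).sum())
E
```

```text
long mid in rest [-0.0007  0.0486] len 0.1291 ang -0.011
short mid in rest [0.0001 0.0011] len 0.0752 ang -0.001
mid mid in rest [-0.0007 -0.0472] len 0.1004 ang -0.006
small [ 0.5089 -0.3326] large [ 0.5093 -0.3339] stand .5092 -.332
gel max diff 6 0
carton max diff 69 32
```

```bash
python3 -c "
from station import ctrl
print(ctrl.finish_job())"
```

```text
the job is handed in; nothing more can be done
None
```

The job is handed in at about 45.5 s. All three tubes are in the rest, the two pots are stacked on the stand, and everything is released with the arm parked clear.

**Last checks, from the top camera:**

| Thing | Where it is |
|---|---|
| Long tube, left notch | within 1 mm of notch centre, 0.7 mm off in x, 0.011 rad |
| Short tube, middle notch | 1.1 mm off in y, 0.1 mm in x, 0.001 rad |
| Mid tube, right notch | 0.8 mm off in y, 0.7 mm in x, 0.006 rad |
| Large pot on stand | about 2 mm off centre |
| Small pot on large pot | about 1.5 mm off centre |

The gel bottle's image is unchanged. The carton's outline centre is within 0.2 mm of where it started. The image difference near the carton (32 pixels) is most likely the long tube's cap gone from the edge of that window, though I did not check it separately.

**What failed or disagreed:**
- **First grip:** it closed on nothing, because the fingertips stand about 20 to 27 mm higher than the reported tool position suggests. I measured this in the scene view and corrected every later height for it.
- **Cameras:** the two views disagreed by 3 to 6 mm in absolute position. I aimed between them and checked each placing relative to its target.
- **Small pot:** before release, a reading from the pot's body suggested it was 6 mm off centre, while the lid reading said 2 mm. The final check agrees with the lid reading.
- **Not measured directly:** tilt and seated height I judged only by eye in the images.

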